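Dry-lay a stepped sample wall of pavers in half bond

ROBOT

A 6-joint arm with a two-finger parallel gripper is mounted at the origin on the work surface. World frame = base frame: x ahead of the robot, y to its left, z up, the work surface at z = 0. Lengths are in m, angles in rad, forces in N, time in s.
With the tool pointing down it reaches from about 0.35 to 0.725 m from the base axis. Payload 6 kg.
Tool frame: the origin (TCP) lies midway between the tips of the shut fingers; the grasp point (between the pads) lies 19 mm behind it; z points along the fingers, y is the line along which they close (so a half turn about z gives the same grasp; the last joint's range is limited). The gripper opens to 85 mm and grips with 20 to 120 N. Pads are 22 mm wide; open, the fingers measure 114 mm over their backs; the gripper's body (76 mm by 85 mm) begins 54 mm behind the grasp point. The pads swing forward as they close: fully open they stand 13 mm farther back than shut.
Start: joints at [1.543, 0.04, 0.085, 0, -1.615, -0.334], TCP at [0.212, 0.561, 0.231] pointing down, gripper open.
Joint ranges: [-2.56, 2.56], [-1.29, 2.01], [-1.08, 1.49], [-3.29, 1.98], [-2.81, -0.18], [-2.99, 2.99]. Speed limits (rad/s): [2.57, 2.57, 3.01, 3.14, 3.14, 3.14].

INTERFACE

Orientations are given as a unit quaternion [w, x, y, z].
In Python, from station import manip gives the robot as it stands. The module is installed in compiled form; this text tells all that it offers.
- The arm moves only by the tool move_arm, never from a script. Its argument "steps" is a list of rows, each a list of 5 numbers: the shift along the tool's x, y, z in mm, then the turn about the tool's z in rad, then the finger opening in mm, from 0 to 85.4. In form: [[dx, dy, dz, roll, gripper], ...]. A call has 1 to 20 rows; each row shifts and turns the commanded pose from where the row before left it, along the tool's axes as they then stand; what a row does not reach is not made up. A row lasts 1/12 s, in which the tool goes at most 41.7 mm and 7.16 degrees, less where a joint would pass 70% of its speed; a pose out of reach is approached as far as the arm can. A call with a gripper value outside its range is refused whole. The fingers move at their own pace and stop on an object; "force" is the grip in N (left out, the last holds). Time passes only in rows, so rows that do not move let the fingers close. It gives the time, the measured TCP pose, the force, the opening and the grip force at its end, in the units of the state.
- manip.sense(): the state, without advancing time (a new reading comes with each control period).
- manip.snapshot(name): name is "scene" or "top" or "wrist"; returns the picture (384x512x3 uint8, blue, green, red); there is no depth.
- manip.camera_info(name): a dict with "fov_y" (degrees; the focal length in pixels is half the picture's height over the tangent of half this angle, whatever the lens; pixels are square), "cx", "cy" (the principal point, pixels), "pose" (4x4, takes a point from camera to world coordinates). Camera axes: x right, y down, z forward; pixel columns grow to the right and rows downward; lengths in m; the calibration is good to about 2 mm. A picture is of the moment at which its call begins: read the wrist's pose just before it. camera_info takes no time and is no camera call; for the wrist camera it gives the pose at the moment of the call.
- manip.hand_in(): hands the job in; it is judged then, once.
The state is a dict: "time": time; "qpos": joint angles; "dq": joint speeds; "tau": joint torques, N m; "tool_pos": TCP position; "eef_rot": TCP orientation; "ft_force": force on the tool from outside, world axes, zero at the start; "torque": the same for the moment, N m; "opening": finger opening in m; "finger_force": force on a finger pad.
Only numpy, scipy, OpenCV 4.12 (cv2) and the standard library are available. Lean on these libraries where they do the work, as an engineer would, in place of code of your own. Each camera call takes 0.05 s, during which the arm holds its last target. There are 200 camera calls.

TASK

First get the bench ready: hang the green basket, which is standing on the laying plank, by its bail on the red hook of the stand, and stand the fallen solvent tin upright on its foot in the drip tray, against or near the tray's wall; leave both there. Then dry-lay every paver on the bench into a stepped wall along the plank: the whole bottom course of three first, one centred on each blue outline, then the upper courses in half bond, each paver lying flat and square along the plank and centred over the joint between the two below, until no paver is left over (three in the bottom course, up to two in the second, the sixth on top). Leave the bystanders on the bench where they are.

Things in the scene. Friction and masses are not known exactly. Their poses are not given: they have to be found in the camera images.
- plank: light timber laying plank fixed to the bench, 110 (x) x 400 (y) x 12 mm high; origin at the centre of its underside, its own y axis runs along its length, z up. Three blue painted outlines on its top, in a row along its length, mark the places of the bottom-course pavers.
- stand: fixed hook stand: grey foot 120 x 100 x 12 mm, steel post 16 mm thick, 200 mm high, and from the post's top a level red hook rod 8 mm thick. Origin on the bench at the post's axis; the rod points along the stand's own -x, 100 mm long, and its end turns up to 222 mm above the bench. Nothing rises above the rod at the post end.
- hook_seat (a point): where the bail should rest: point on top of the red hook rod, 70 mm from the post's axis along the stand's own -x (30 mm short of the upturned end), 200 mm above the bench; axes as the stand's
- bail (a point): middle of the basket's bail bar. Green basket 80 (x) x 130 (y) x 60 mm high with a rigid bail: two steel uprights at its ends carry a level black bar along the basket's y, 132 mm long, 8 mm thick (x) and 10 mm high, its centre line 135 mm above the basket's underside; free height under the bar 85 mm, free length 112 mm. Mass about 0.25 kg, stands on the plank at the start. Axes: x across the bar, y along the bar, z up.
- slot1 (a point): fixed point on the plank: where the centre of a bottom-course paver belongs, over the middle of blue outline 1 (-122 mm along the plank's y), 18 mm above the plank's top; axes as the plank's
- slot2 (a point): fixed point on the plank: where the centre of a bottom-course paver belongs, over the middle of blue outline 2 (+0 mm along the plank's y), 18 mm above the plank's top; axes as the plank's
- slot3 (a point): fixed point on the plank: where the centre of a bottom-course paver belongs, over the middle of blue outline 3 (+122 mm along the plank's y), 18 mm above the plank's top; axes as the plank's
- slot4 (a point): fixed point: centre of a second-course paver that straddles the joint between the pavers at slot1 and slot2 (-61 mm along the plank's y, 54 mm above the plank's top); axes as the plank's
- slot5 (a point): fixed point: centre of a second-course paver that straddles the joint between the pavers at slot2 and slot3 (+61 mm along the plank's y, 54 mm above the plank's top); axes as the plank's
- slot6 (a point): fixed point: centre of the third-course paver that straddles the joint between slot4 and slot5 (plank's y = 0, 90 mm above the plank's top); axes as the plank's
- paver1_mid (a point): centre of a loose reddish clay paver, 110 (its x) x 54 (its y) x 36 mm (its z, up), about 0.42 kg; all pavers are alike and interchangeable, four to six are present
- paver2_mid (a point): centre of a loose reddish clay paver, 110 (its x) x 54 (its y) x 36 mm (its z, up), about 0.42 kg; all pavers are alike and interchangeable, four to six are present
- paver3_mid (a point): centre of a loose reddish clay paver, 110 (its x) x 54 (its y) x 36 mm (its z, up), about 0.42 kg; all pavers are alike and interchangeable, four to six are present
- paver4_mid (a point): centre of a loose reddish clay paver, 110 (its x) x 54 (its y) x 36 mm (its z, up), about 0.42 kg; all pavers are alike and interchangeable, four to six are present
- paver5_mid (a point): centre of a loose reddish clay paver, 110 (its x) x 54 (its y) x 36 mm (its z, up), about 0.42 kg; all pavers are alike and interchangeable, four to six are present
- paver6_mid (a point): centre of a loose reddish clay paver, 110 (its x) x 54 (its y) x 36 mm (its z, up), about 0.42 kg; all pavers are alike and interchangeable, four to six are present
- tray_floor (a point): centre of the top of the floor of a fixed aluminium drip tray: floor 70 (x) x 190 (y) x 6 mm, with an upright wall 6 mm thick and 65 mm high along its -y end, the end nearest the robot (the wall's inner face is at y = -89 mm from this point); no other rims. Axes as the tray's, z up.
- tin_mid (a point): centre of a square solvent tin, blue with a white band, 50 x 50 mm and 110 mm high (its z axis, from foot to top) plus a red cap 24 mm across and 12 mm high on its top; about 0.35 kg. At the start it has fallen over and lies along the tray, top away from the tray's wall, its foot about 60 mm from the wall, its x axis level.
- sealer: bystander: white bottle 64 mm across, 190 mm high, behind the plank; origin under its centre
- mug: bystander: blue mug 80 mm across, 90 mm high, behind the plank; origin under its centre
- mallet: bystander: hammer about 300 mm long on the right; origin under it
- tape: bystander: black tape measure 65 x 60 x 35 mm near the robot, right of centre; origin under its centre
- jar: bystander: jar 70 mm across, 100 mm high on the left; origin under its centre
- brush: bystander: hand brush on the left; origin under it
Mind the look-alikes: they are no part of the job. Leave any turquoise or yellow look-alike of the part that bears paver5_mid alone.

How it is judged:
By the outcome, as a careful person would: the job done as asked, in the order asked, and still so for the second after the job is handed in, with the robot touching nothing.
Of paver1, paver2, paver3, paver4, paver5, paver6 only 4 to 6 are there at a start; the rules pass over those that are not, and their reading is None.
At some moment in a run one of paver1, paver2, paver3, paver4, paver5, paver6 may be knocked a few centimetres aside while the robot is not near it.
It also fails if it takes over 210 s, if anything falls off the work surface, if the arm or the gripper's body presses on something with over 40 N, if the wrist force passes 120 N, or if a joint passes its speed limit or range.

## Working session

There is one attempt and no reset: what is moved stays moved. The work goes in short steps, Python scripts to look and compute and a tool call to move; the robot and the scene stay as the last step left them, time stands still between calls to the robot, and variables do not carry over. Pictures are saved under pics/ and viewed, at most 14 in all, crops included, and the job is handed in when it is done.

Besides the shell and the picture viewer there is one more tool, called after "Call:" by a JSON object that holds its "fn" and its "kwargs". move_arm: Moves the arm, as the interface text tells. Its arguments: {"type":"object","properties":{"steps":{"type":"array","items":{"type":"array","items":{"type":"number"}}},"force":{"type":"number"}},"required":["steps"]}

```bash
mkdir -p pics; cat > h.py <<'E'
import numpy as np, cv2
from station import manip
def K(c):
    f=192/np.tan(np.radians(c["fov_y"])/2); return f
def pix(name,u,v,z,c=None):
    c=c or manip.camera_info(name); T=np.array(c["pose"]); f=K(c)
    d=T[:3,:3]@np.array([(u-c["cx"])/f,(v-c["cy"])/f,1]); o=T[:3,3]
    return o+d*(z-o[2])/d[2]
def proj(name,P,c=None):
    c=c or manip.camera_info(name); T=np.array(c["pose"]); f=K(c)
    p=(np.atleast_2d(P)-T[:3,3])@T[:3,:3]
    return np.c_[c["cx"]+f*p[:,0]/p[:,2],c["cy"]+f*p[:,1]/p[:,2]]
E
python3 - <<'E'
from h import *
np.set_printoptions(precision=4,suppress=True)
for n in ["scene","top","wrist"]:
    c=manip.camera_info(n); print(n,c["fov_y"],c["cx"],c["cy"]); print(np.array(c["pose"]))
    im=manip.snapshot(n); cv2.imwrite(f"pics/{n}0.png",cv2.resize(im,(800,600)) if n!="wrist" else im)
print(manip.sense())
E
```

```text
scene 47.69282744006379 252.22299710984223 192.38715912363375
[[-0.0174  0.6995 -0.7144  1.5918]
 [ 0.9996  0.0265  0.0016 -0.0483]
 [ 0.0201 -0.7141 -0.6997  1.1454]
 [ 0.      0.      0.      1.    ]]
top 55.722485771348985 252.11450724370613 194.66637224593575
[[ 0.0028 -0.9978  0.0656  0.4387]
 [-0.9999 -0.0036 -0.0123 -0.0175]
 [ 0.0125 -0.0655 -0.9978  1.44  ]
 [ 0.      0.      0.      1.    ]]
wrist 58.314948572183795 252.7979719256986 190.21614261240745
[[-0.3539 -0.886  -0.2994  0.2891]
 [-0.9353  0.336   0.1112  0.5315]
 [ 0.002   0.3194 -0.9476  0.3723]
 [ 0.      0.      0.      1.    ]]
{'time': 0.15, 'qpos': array([ 1.5427,  0.0407,  0.0841, -0.0003, -1.6155, -0.3337]), 'dq': array([-0.0004, -0.0017,  0.001 ,  0.0023,  0.0003, -0.0009]), 'tau': array([ -0.0016, -36.8612,  34.7695,   6.9362,  -0.0043,  -0.    ]), 'tool_pos': array([0.2122, 0.561 , 0.2305]), 'eef_rot': array([ 0.0007,  0.9837, -0.1799, -0.0001]), 'ft_force': array([-0.3254, -0.1072, -0.2401]), 'torque': array([-0.0371,  0.0425,  0.017 ]), 'finger_force': 0.0, 'opening': 0.08533541747576703}
```

View pics/top0.png

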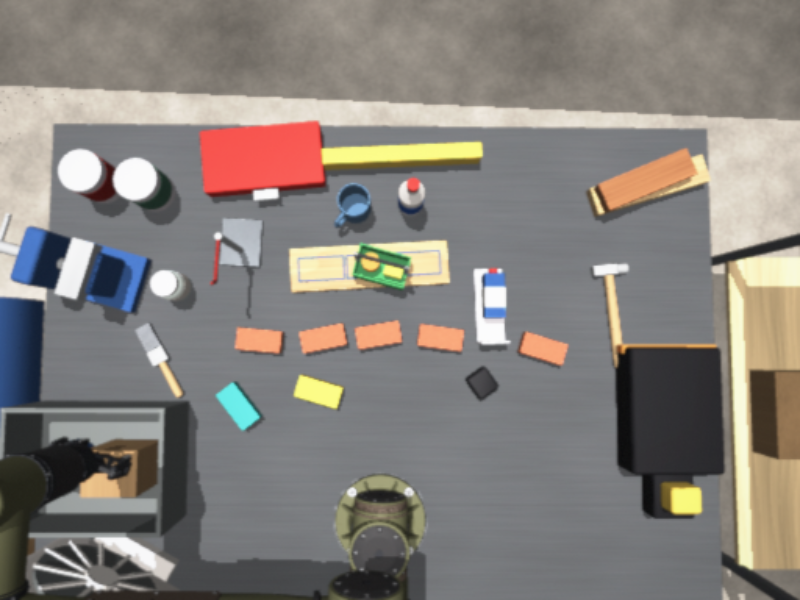

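View pics/scene0.png

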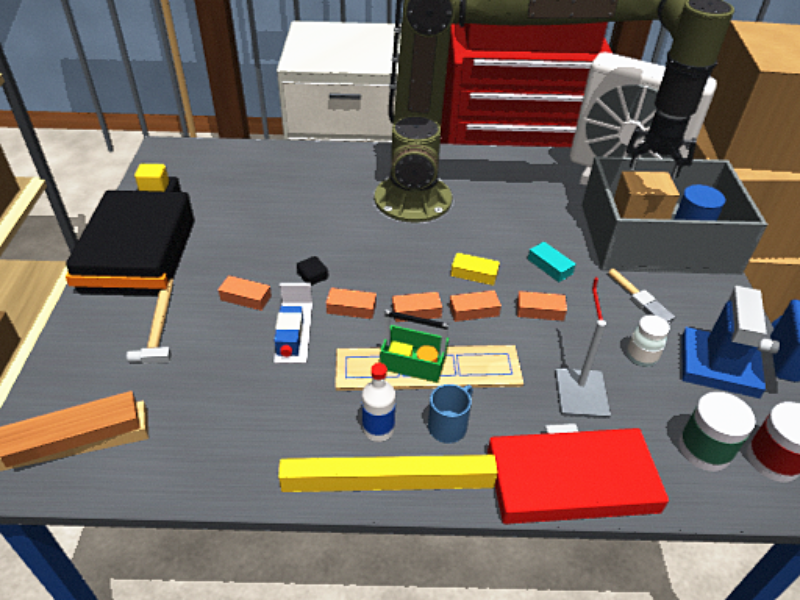

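Top view (800x600) shows five terracotta pavers at (259,340), (323,338), (378,334), (440,338), (543,348). The plank is at (370,266) with the basket at (382,267), the stand is near (240,242) with its hook pointing down to (213,282), and the tin lies in the tray at (493,300).

```bash
python3 - <<'E'
from h import *
np.set_printoptions(precision=4,suppress=True)
c=manip.camera_info("top")
im=manip.snapshot("top"); cv2.imwrite("pics/topraw.png",im)
hsv=cv2.cvtColor(im,cv2.COLOR_BGR2HSV)
def P(p,z): return np.array([pix("top",u,v,z,c)[:2] for u,v in p])
def seg(lo,hi,box,z,k=1):
    m=cv2.inRange(hsv,lo,hi); mm=np.zeros_like(m); x0,y0,x1,y1=[int(a*.64) for a in box]
    mm[y0:y1,x0:x1]=m[y0:y1,x0:x1]
    n,l,s,ce=cv2.connectedComponentsWithStats(mm)
    out=[]
    for i in range(1,n):
        if s[i,4]<60: continue
        cs=cv2.findContours((l==i).astype(np.uint8),0,1)[0][0]
        r=cv2.minAreaRect(P(cs[:,0].astype(float),z).astype(np.float32)*1000)
        out.append((s[i,4],P([ce[i]],z)[0],r))
    return out
for o in seg((3,110,120),(15,255,255),(200,310,600,380),.036): print("paver",o)
for o in seg((15,30,140),(28,160,255),(280,230,460,300),.012): print("plank",o)
for o in seg((0,0,190),(180,40,255),(465,255,520,350),.006): print("tray",o)
for o in seg((100,130,100),(125,255,255),(465,255,520,350),.056): print("tin",o)
for o in seg((0,150,90),(5,255,255),(190,225,230,290),.2): print("hook",o)
for o in seg((0,150,90),(8,255,255),(480,260,510,280),.031): print("cap",o)
for o in seg((55,100,40),(75,255,255),(340,230,420,300),.072): print("basket",o)
crop=im[int(140):int(240),110:350]
cv2.imwrite("pics/crop1.png",cv2.resize(crop,(800,333),interpolation=cv2.INTER_CUBIC))
E
```

```text
paver (np.int32(405), array([0.4472, 0.1409]), ((447.58441162109375, 140.9956817626953), (54.401275634765625, 110.12379455566406), 11.460907936096191))
paver (np.int32(395), array([0.4559, 0.0051]), ((456.07342529296875, 5.221427917480469), (54.16703414916992, 109.17153930664062), 10.000052452087402))
paver (np.int32(402), array([ 0.4496, -0.1487]), ((449.87896728515625, -148.48690795898438), (109.7061996459961, 54.57956314086914), 82.56637573242188))
paver (np.int32(405), array([0.442 , 0.2985]), ((442.0615234375, 299.0401916503906), (110.15532684326172, 54.498165130615234), 84.97614288330078))
paver (np.int32(410), array([ 0.4237, -0.4026]), ((423.8227233886719, -402.6416931152344), (111.97337341308594, 55.0526123046875), 72.82025146484375))
plank (np.int32(525), array([ 0.6461, -0.11  ]), ((637.1090087890625, -79.29914093017578), (114.40803527832031, 186.96856689453125), 3.494565725326538))
plank (np.int32(700), array([0.6189, 0.1462]), ((625.14892578125, 117.71309661865234), (114.26605224609375, 227.73719787597656), 3.4945929050445557))
plank (np.int32(248), array([ 0.6399, -0.10
[... 611 characters left out ...]
52.4746704101562, -290.7323303222656), (47.78108596801758, 52.26314163208008), 0.20275947451591492))
tin (np.int32(92), array([ 0.591 , -0.2798]), ((592.7589721679688, -279.61328125), (27.01077651977539, 46.45942687988281), 0.23077495396137238))
tin (np.int32(65), array([ 0.5101, -0.2789]), ((510.12445068359375, -278.9081726074219), (15.31547737121582, 46.172637939453125), 0.19123205542564392))
basket (np.int32(149), array([ 0.6489, -0.015 ]), ((650.27978515625, -10.592941284179688), (122.93756103515625, 23.14314842224121), 74.8904037475586))
basket (np.int32(229), array([0.5964, 0.0051]), ((605.2763061523438, 1.0866546630859375), (123.23088073730469, 49.684967041015625), 74.21544647216797))
```

View pics/crop1.png

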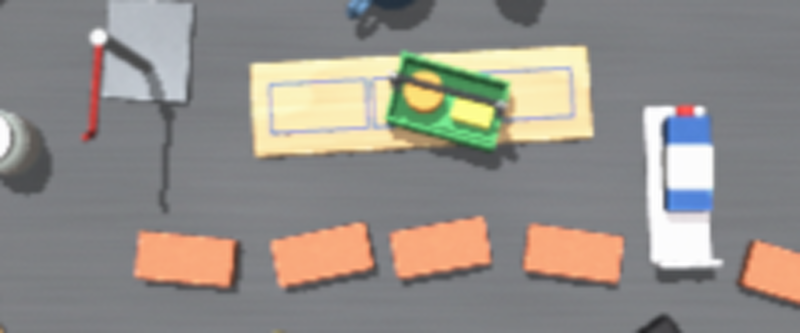

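Crop (offset 110,140, scale 3.33) shows the plank corners at (250,64), (586,46), (594,138) and (256,157). The bail bar runs from (393,78) to (503,105) and the hook from its post at (97,37) to its tip at (90,137). The tin spans rows 115 to 210, and the tray wall is at row 265.

```bash
cat >> h.py <<'E'
from scipy.spatial.transform import Rotation as R
import math
def here():
    s=manip.sense(); q=s["eef_rot"]; M=R.from_quat([q[1],q[2],q[3],q[0]]).as_matrix()
    return s,M
def go(x,y,z,yaw=None):
    """shift in tool axes (mm) from now to TCP x,y,z with tool-y (closing line) at world yaw deg (mod 180)"""
    s,M=here(); d=M.T@(np.array([x,y,z])-s["tool_pos"])*1000
    cy=np.degrees(math.atan2(M[1,1],M[0,1])); roll=0
    if yaw is not None: roll=-((yaw-cy+90)%180-90)
    print("t %.1f tcp %s closing-yaw %.1f open %.1f | d(tool) %s roll %.1f deg %.3f rad, rows>=%d, q6 %.2f"%(s["time"],np.round(s["tool_pos"],4),cy,s["opening"]*1e3,np.round(d,1),roll,np.radians(roll),max(np.linalg.norm(d)/41,abs(roll)/7)+1,s["qpos"][5]))
E
python3 - <<'E'
from h import *
c=manip.camera_info("top")
C=lambda u,v,z:np.round(pix("top",110+u/3.3333,140+v/3.3333,z,c)[:2],4)
print("bar",C(393,78,.152),C(503,105,.152))
print("post",C(97,37,.2),"tip",C(90,135,.22), C(91,128,.2))
print("foot",C(109,0,.012),C(192,0,.012),C(188,102,.012),C(104,98,.012))
print("plank",[C(*p,.012) for p in [(250,64),(586,46),(594,138),(256,157)]])
print("tray far",C(643,108,.006),"near",C(652,268,.071),C(720,264,.071),"wall in",C(652,260,.071))
print("tin",[C(*p,.056) for p in [(667,115),(712,115),(712,210),(666,210)]])
a,b=C(393,78,.152),C(503,105,.152); m=(a+b)/2
go(m[0],m[1],.30,20)
E
```

```text
bar [0.635  0.0534] [ 0.6064 -0.0645]
post [0.6688 0.3559] tip [0.5652 0.3546] [0.5745 0.3598]
foot [0.7482 0.3993] [0.7487 0.3009] [0.6265 0.3034] [0.6308 0.4026]
plank [array([0.6722, 0.2308]), array([ 0.6958, -0.1685]), array([ 0.5857, -0.1777]), array([0.5615, 0.2221])]
tray far [ 0.6225 -0.2371] near [ 0.4323 -0.2361] [ 0.437  -0.3132] wall in [ 0.4413 -0.2362]
tin [array([ 0.6081, -0.2571]), array([ 0.6083, -0.309 ]), array([ 0.4987, -0.3079]), array([ 0.4986, -0.2551])]
t 0.2 tcp [0.2123 0.561  0.2307] closing-yaw -110.7 open 85.4 | d(tool) [582.5 385.4 -68.8] roll 49.3 deg 0.860 rad, rows>=18, q6 -0.33
```

```bash
python3 - <<'E'
from h import *
go(.60,-.037,.26,-15)
E
```

```text
t 0.2 tcp [0.2123 0.561  0.2307] closing-yaw -110.7 open 85.4 | d(tool) [574.3 422.1 -28.8] roll 84.3 deg 1.471 rad, rows>=18, q6 -0.33
```

Call:
{"fn": "move_arm", "kwargs": {"steps": [[0,0,-15,0,85],[0,0,-14,0,85],[33,24.3,0,0,85],[33,24.3,0,0,85],[33,24.3,0,0,85],[33,24.3,0,0,85],[33,24.3,0,0,85],[33,24.3,0,0,85],[33,24.3,0,0,85],[33,24.3,0,0,85],[33,24.3,0,0,85],[33,24.3,0,0,85],[33,24.3,0,0,85],[33,24.3,0,0,85],[33,24.3,0,0,85],[33,24.3,0,0,85],[33,24.3,0,0,85],[33,24.3,0,0,85],[33,24.3,0,0,85],[13,9,0,0,85]]}}

```text
time: 1.87
tool_pos: [0.601, -0.0409, 0.259]
eef_rot: [0.001, 0.983, -0.182, -0.001]
ft_force: [0.3, 0.7, -0.7]
opening: 0.085
finger_force: 0.0
```

Call:
{"fn": "move_arm", "kwargs": {"steps": [[0,0,0,0.12,85],[0,0,0,0.12,85],[0,0,0,0.12,85],[0,0,0,0.12,85],[0,0,0,0.12,85],[0,0,0,0.12,85],[0,0,0,0.12,85],[0,0,0,0.12,85],[0,0,0,0.12,85],[0,0,0,0.12,85],[0,0,0,0.12,85],[0,0,0,0.12,85],[0,0,0,0.031,60],[0,0,0,0,60]]}}

```text
time: 3.03
tool_pos: [0.5997, -0.0368, 0.26]
eef_rot: [-0.0, -0.608, 0.794, 0.0]
ft_force: [-0.6, -0.4, 0.0]
opening: 0.0633
finger_force: 0.0
```

```bash
python3 - <<'E'
from h import *
go(.60,-.037,.26,-15)
c=manip.camera_info("wrist"); im=manip.snapshot("wrist"); cv2.imwrite("pics/w1.png",im)
np.save("w1.npy",c["pose"])
print(np.round(proj("wrist",[[.6349,.053,.152],[.6064,-.0645,.152]],c)))
E
```

```text
t 3.0 tcp [ 0.5997 -0.0368  0.26  ] closing-yaw 164.9 open 63.3 | d(tool) [ 0.2 -0.3  0. ] roll -0.1 deg -0.001 rad, rows>=1, q6 -0.53
[[240. 295.]
 [234. 157.]]
```

View pics/w1.png

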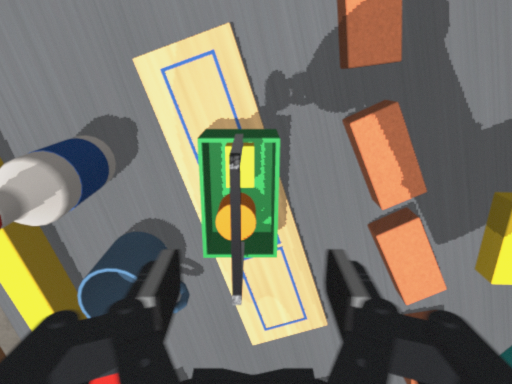

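Wrist picture: the bar runs straight down at column 237, from about row 138–150 to row 302.

```bash
python3 - <<'E'
from h import *
c=manip.camera_info("wrist")
P=[pix("wrist",237,r,.152,c)[:2] for r in (138,148,302)]
print(np.round(P,4),[np.linalg.norm(P[2]-p) for p in P[:2]])
d=P[2]-P[0]; print(np.degrees(math.atan2(d[1],d[0])))
e=P[2]-d/np.linalg.norm(d)*.066; g=e-d/np.linalg.norm(d)*.033; print("mid",e,"grip",g)
go(g[0],g[1],.128)
# hook: scene check
im=manip.snapshot("scene"); cs=manip.camera_info("scene")
crop=im[165:290,330:430]; cv2.imwrite("pics/hook.png",cv2.resize(crop,(480,600),interpolation=cv2.INTER_CUBIC))
for y in(.34,.357): print(np.round(proj("scene",[[.669,y,.2],[.569,y,.2],[.569,y,.222],[.669,y,0.012]],cs),1).tolist())
E
```

```text
[[ 0.6008 -0.0773]
 [ 0.6028 -0.0702]
 [ 0.6394  0.0591]] [np.float64(0.14173015120146615), np.float64(0.13433893872712058)]
74.20991613040314
mid [ 0.62144052 -0.004396  ] grip [ 0.61246076 -0.03615075]
t 3.1 tcp [ 0.5997 -0.0368  0.2601] closing-yaw 165.0 open 60.2 | d(tool) [ -3.9 -12.2 132.1] roll 0.0 deg 0.000 rad, rows>=4, q6 -0.53
[[378.8, 205.5], [372.9, 183.0], [374.4, 178.0], [366.2, 244.5]]
[[384.4, 205.7], [378.2, 183.2], [379.7, 178.1], [371.3, 244.6]]
```

View pics/hook.png

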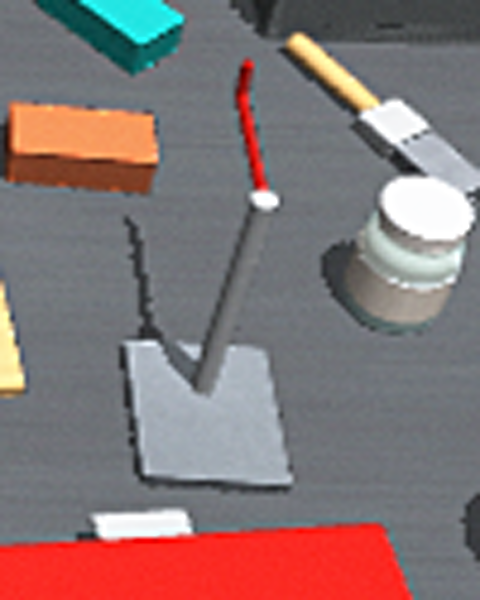

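The hook crop puts the post top at scene pixel (385,207) and the rod's upturn at (381,185) to (382,178), so the rod points about along −x. Next I grasp the bail off-centre.

Call:
{"fn": "move_arm", "kwargs": {"steps": [[-4,-12,22,0,50],[0,0,35,0,50],[0,0,35,0,50],[0,0,30,0,50],[0,0,10,0,50],[0,0,0,0,50],[0,0,0,0,0],[0,0,0,0,0],[0,0,0,0,0],[0,0,0,0,0],[0,0,0,0,0],[0,0,0,0,0],[0,0,0,0,0],[0,0,0,0,0]], "force": 80}}

```text
time: 4.3
tool_pos: [0.6139, -0.0362, 0.1309]
eef_rot: [0.002, -0.609, 0.793, -0.002]
ft_force: [2.4, -1.5, 5.8]
opening: 0.0061
finger_force: 78.5
```

Call:
{"fn": "move_arm", "kwargs": {"steps": [[0,0,-10,0,0],[0,0,-20,0,0],[0,0,-30,0,0],[0,0,-30,0,0],[0,0,-30,0,0],[0,0,-10,0,0],[0,0,0,-0.1,0],[0,0,0,-0.1,0],[0,0,0,-0.062,0],[0,0,0,0,0]]}}

```text
time: 5.13
tool_pos: [0.6118, -0.0357, 0.2567]
eef_rot: [0.001, 0.708, -0.706, -0.001]
ft_force: [-0.2, 0.3, -2.4]
opening: 0.0061
finger_force: 78.4
```

```bash
python3 - <<'E'
from h import *
go(.52,.326,.258,0)
E
```

```text
t 5.1 tcp [ 0.6118 -0.0357  0.2567] closing-yaw -179.9 open 6.1 | d(tool) [-361.9   91.    -0.9] roll 0.1 deg 0.002 rad, rows>=10, q6 -0.27
```

Call:
{"fn": "move_arm", "kwargs": {"steps": [[0,37,0,0,0],[0,37,0,0,0],[0,38,0,0,0],[-36,0,0,0,0],[-36,0,0,0,0],[-36,0,0,0,0],[-36,0,0,0,0],[-36,0,0,0,0],[-36,0,0,0,0],[-36,0,0,0,0],[-36,0,0,0,0],[-36,0,0,0,0],[-38,0,0,0,0],[0,0,18,0,0],[0,0,18,0,0],[0,0,0,0,0],[0,0,0,0,0]]}}

```text
time: 6.55
tool_pos: [0.4997, 0.3254, 0.2206]
eef_rot: [-0.002, -0.707, 0.708, -0.0]
ft_force: [-0.4, -0.4, -1.5]
opening: 0.0058
finger_force: 79.5
```

```bash
python3 - <<'E'
from h import *
go(.599,.326,.221,0)
c=manip.camera_info("wrist"); im=manip.snapshot("wrist"); cv2.imwrite("pics/w2.png",im)
print(np.round(proj("wrist",[[.669,.357,.2],[.569,.36,.2],[.569,.36,.222],[.599,.36,.2]],c)))
s,M=here(); t=s["tool_pos"]
print(np.round(proj("wrist",[t+[0,-.033,.016+.005],t+[0,.033,.021],t+[0,.099,.021]],c)))
E
```

```text
t 6.5 tcp [0.4997 0.3254 0.2206] closing-yaw 179.9 open 5.8 | d(tool) [ -0.7 -99.3  -0.7] roll -0.1 deg -0.001 rad, rows>=3, q6 -0.91
[[-54. 293.]
 [128. 297.]
 [113. 325.]
 [ 74. 298.]]
[[251. 215.]
 [251. 355.]
 [251. 461.]]
```

View pics/w2.png

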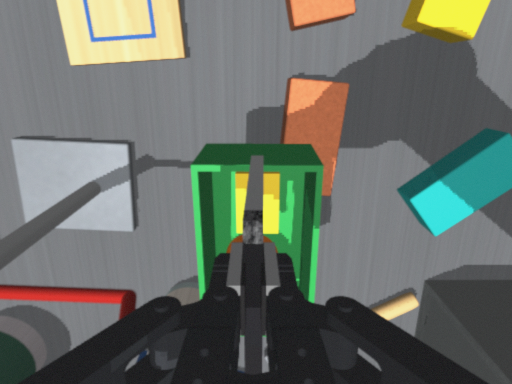

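The wrist view shows the rod at row ~295 with its bend at (128,297), exactly as predicted. The basket hangs straight in the grip. I move it over the seat and lower it.

Call:
{"fn": "move_arm", "kwargs": {"steps": [[0,0,0,0.03,0],[0,-20,0,0,0],[0,-25,0,0,0],[0,-25,0,0,0],[0,-20,0,0,0],[1,-9,0,0,0],[0,0,10,0,0],[0,0,9,0,0],[0,0,6,0,0],[0,0,2,0,0],[0,0,1,0,0],[0,0,0,0,0],[0,0,0,0,0],[0,0,0,0,0]]}}

```text
time: 7.77
tool_pos: [0.5993, 0.3222, 0.1951]
eef_rot: [0.001, -0.697, 0.718, -0.0]
ft_force: [-1.2, 0.3, -2.6]
opening: 0.0063
finger_force: 79.6
```

```bash
python3 - <<'E'
from h import *
go(.599,.326,.189,-1.7); print(manip.sense()["ft_force"])
E
```

```text
t 7.8 tcp [0.5993 0.3222 0.1951] closing-yaw 178.3 open 6.3 | d(tool) [-3.8  0.4  6.1] roll -0.0 deg -0.000 rad, rows>=1, q6 -0.82
[-1.24085309  0.31189408 -2.55559778]
```

Call:
{"fn": "move_arm", "kwargs": {"steps": [[-4,0,1,0,0],[0,0,1.5,0,0],[0,0,1.5,0,0],[0,0,0,0,0],[0,0,0,0,0]]}}

```text
time: 8.18
tool_pos: [0.5994, 0.3259, 0.1901]
eef_rot: [-0.0, -0.696, 0.718, -0.0]
ft_force: [0.6, 1.5, -3.3]
opening: 0.006
finger_force: 79.7
```

Call:
{"fn": "move_arm", "kwargs": {"steps": [[0,0,1.5,0,0],[0,0,1,0,0],[0,0,0,0,0],[0,0,0,0,0]]}}

```text
time: 8.52
tool_pos: [0.5997, 0.3259, 0.1891]
eef_rot: [0.001, -0.696, 0.718, -0.0]
ft_force: [-2.5, -0.5, 2.8]
opening: 0.0065
finger_force: 80.5
```

Contact made (force z rose from −3 to +3 N). I release gently and withdraw upward.

Call:
{"fn": "move_arm", "kwargs": {"steps": [[0,0,0,0,10],[0,0,0,0,14],[0,0,0,0,22],[0,0,0,0,32],[0,0,0,0,40],[0,0,0,0,40],[0,0,-10,0,40],[0,0,-20,0,40],[0,0,-30,0,40],[0,0,-40,0,40],[20,0,-10,0,40]], "force": 20}}

```text
time: 9.43
tool_pos: [0.5997, 0.3077, 0.3049]
eef_rot: [0.004, -0.697, 0.717, -0.001]
ft_force: [0.6, -1.0, 2.4]
opening: 0.0402
finger_force: 0.0
```

```bash
python3 - <<'E'
from h import *
go(.585,-.281,.20,90)
im=manip.snapshot("top"); im2=manip.snapshot("scene")
a=cv2.resize(im[130:240,110:350],(800,367)); b=cv2.resize(im2[150:300,240:440],(310,232))
o=np.zeros((600,800,3),np.uint8); o[:367]=a; o[367:599,:310]=b; cv2.imwrite("pics/hang.png",o)
E
```

```text
t 9.4 tcp [0.5997 0.3077 0.3049] closing-yaw 178.4 open 40.2 | d(tool) [589.2  -1.2 102.6] roll 88.4 deg 1.543 rad, rows>=15, q6 -0.80
```

View pics/hang.png

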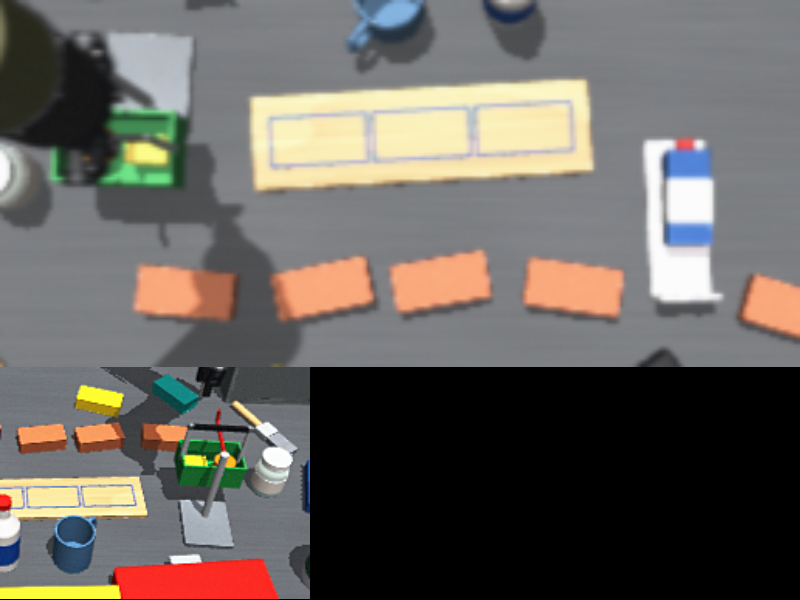

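The basket hangs on the hook. In the top crop the bar crosses the rod, with the basket level at (120,150), and the plank is clear with three outlines at columns 318, 420 and 523. Next is the tin.

Call:
{"fn": "move_arm", "kwargs": {"steps": [[35,0,0,0,80],[35,0,0,0,80],[35,0,0,0,80],[35,0,0,0,80],[35,0,0,0,80],[35,0,0,0,80],[35,0,0,0,80],[35,0,0,0,80],[35,0,0,0,80],[35,0,0,0,80],[35,0,0,0,80],[35,0,0,0,80],[35,0,0,0,80],[35,0,0,0,80],[35,0,0,0,80],[35,0,0,0,80],[30,0,0,0,80]]}}

```text
time: 10.95
tool_pos: [0.5807, -0.2858, 0.2977]
eef_rot: [-0.0, -0.696, 0.718, 0.0]
ft_force: [1.8, 0.4, 0.3]
opening: 0.0804
finger_force: 0.0
```

Call:
{"fn": "move_arm", "kwargs": {"steps": [[0,0,10,0.119,80],[0,0,10,0.119,80],[0,0,10,0.119,80],[0,0,10,0.119,80],[0,0,10,0.119,80],[0,0,10,0.119,80],[0,0,10,0.119,80],[0,0,10,0.119,80],[0,0,10,0.119,80],[0,0,10,0.119,80],[0,0,0,0.119,80],[0,0,0,0.119,80],[0,0,0,0.115,80],[0,0,0,0,80]]}}

```text
time: 12.12
tool_pos: [0.5811, -0.2836, 0.1977]
eef_rot: [-0.0, 0.003, 1.0, 0.0]
ft_force: [0.2, -0.0, -0.2]
opening: 0.0802
finger_force: 0.0
```

```bash
python3 - <<'E'
from h import *
go(.585,-.282,.20,90)
c=manip.camera_info("wrist"); im=manip.snapshot("wrist"); cv2.imwrite("pics/w3.png",im); np.save("w3.npy",c["pose"])
print(np.round(proj("wrist",[[.4987,-.2555,.056],[.4987,-.308,.056],[.608,-.309,.056],[.441,-.236,.071]],c)))
im=manip.snapshot("top"); cv2.imwrite("pics/topraw2.png",im)
hsv=cv2.cvtColor(im,cv2.COLOR_BGR2HSV); c=manip.camera_info("top")
m=cv2.inRange(hsv,(12,25,120),(35,170,255)); m[:,:170]=0;m[:140]=0;m[200:]=0;m[:,300:]=0
cs=np.vstack(cv2.findContours(m,0,1)[0])[:,0].astype(float)
r=cv2.minAreaRect(np.array([pix("top",*p,.012,c)[:2]*1000 for p in cs],np.float32)); print("plank",r)
E
```

```text
t 12.1 tcp [ 0.5811 -0.2836  0.1977] closing-yaw 89.6 open 80.2 | d(tool) [-3.9  1.6 -2.3] roll -0.4 deg -0.006 rad, rows>=1, q6 -1.43
[[289.  74.]
 [222.  74.]
 [225. 205.]
 [322. -15.]]
plank ((632.6849365234375, 4.29705810546875), (235.37173461914062, 452.6752624511719), 0.3149260878562927)
```

View pics/w3.png

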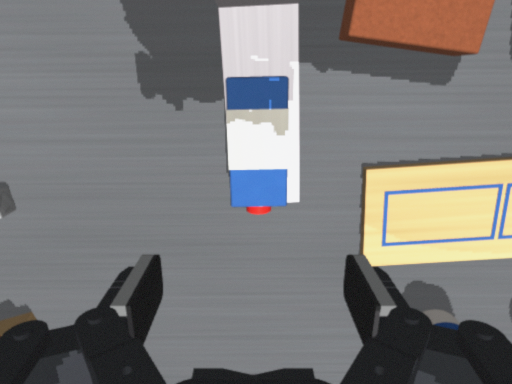

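Wrist view: the tin's foot edge is at row 76 (cols 226–289) and its top edge at row 207 (cols 232–287). The tray's far corner is at (299,203), and something edge-like sits at row 6.

```bash
python3 - <<'E'
from h import *
c=manip.camera_info("wrist"); W=lambda u,v,z:np.round(pix("wrist",u,v,z,c)[:2],4)
print("foot",W(257.5,76,.056),W(226,76,.056),W(289,76,.056),"top",W(259.5,207,.056))
print("tray far",W(299,203,.006),"right edge r65",W(298,65,.006), "wall? base",W(220,8,.006),W(298,5,.006),"top",W(220,8,.071),W(298,5,.071))
t=cv2.imread("pics/topraw2.png"); ct=manip.camera_info("top"); hsv=cv2.cvtColor(t,cv2.COLOR_BGR2HSV)
for p in [(200,172),(260,170),(150,200)]: print(p,hsv[p[1],p[0]])
m=cv2.inRange(hsv,(10,50,150),(32,200,255)); m[:,:175]=0;m[:145]=0;m[200:]=0;m[:,295:]=0
n,l,s,ce=cv2.connectedComponentsWithStats(m); k=np.argsort(-s[1:,4])[:4]+1; print(s[k])
cs=np.vstack(cv2.findContours(np.isin(l,k[s[k,4]>150]).astype(np.uint8),0,1)[0])[:,0].astype(float)
print(cv2.minAreaRect(np.array([pix("top",*p,.012,ct)[:2]*1000 for p in cs],np.float32)))
E
```

```text
foot [ 0.5001 -0.2807] [ 0.5002 -0.3054] [ 0.5001 -0.2561] top [ 0.6101 -0.2783]
tray far [ 0.6252 -0.2364] right edge r65 [ 0.4908 -0.2433] wall? base [ 0.4444 -0.313 ] [ 0.4419 -0.2454] top [ 0.455  -0.3074] [ 0.453 -0.253]
(200, 172) [ 27  54 252]
(260, 170) [ 30  69 141]
(150, 200) [108  10 130]
[[260 160  29  40 935]
 [185 156  70  31 860]
 [192 165  27  14 341]
 [223 163  27  14 338]]
((611.0704345703125, 33.413848876953125), (406.6896057128906, 162.7850799560547), 82.35601043701172)
```

Call:
{"fn": "move_arm", "kwargs": {"steps": [[-4,5,20,-0.028,80],[0,0,35,0,80],[0,0,35,0,80],[0,0,35,0,80],[0,0,30,0,80],[0,0,20,0,80],[0,0,9,0,80],[0,0,0,0,80],[0,0,0,0,40],[0,0,0,0,40],[0,0,0,0,40],[0,0,0,0,40],[0,0,0,0,40],[0,0,0,0,40],[0,0,0,0,40],[0,0,0,0,40]], "force": 35}}

```text
time: 13.55
tool_pos: [0.5866, -0.2792, 0.0165]
eef_rot: [0.002, -0.013, 1.0, -0.001]
ft_force: [-0.6, 1.5, 6.4]
opening: 0.0498
finger_force: 38.5
```

```bash
python3 - <<'E'
from h import *
go(.530,-.2770,.015,93); print(manip.sense()["ft_force"],manip.sense()["finger_force"])
E
```

```text
t 13.6 tcp [ 0.5866 -0.2792  0.0165] closing-yaw 91.5 open 49.8 | d(tool) [56.6  3.7  1.3] roll -1.5 deg -0.026 rad, rows>=2, q6 -1.41
[-0.59801671  1.47400803  6.39301533] 38.49751889705658
```

Call:
{"fn": "move_arm", "kwargs": {"steps": [[0,0,-1.5,-0.026,40],[15,0.5,0,0,40],[20,0.5,0,0,40],[12,0,0,0,40],[4,0,0,0,40],[2,0,0,0,40],[0,0,0,0,40],[0,0,0,0,40]]}}

```text
time: 14.22
tool_pos: [0.5326, -0.2807, 0.0165]
eef_rot: [0.0, -0.026, 1.0, -0.0]
ft_force: [-2.3, 2.3, 5.9]
opening: 0.0498
finger_force: 38.5
```

Call:
{"fn": "move_arm", "kwargs": {"steps": [[2,0,0,0,40],[1,0,0,0,40],[0,0,0,0,40],[0,0,0,0,40]]}}

```text
time: 14.55
tool_pos: [0.5308, -0.2809, 0.0165]
eef_rot: [0.001, -0.026, 1.0, -0.001]
ft_force: [4.5, 0.3, 6.0]
opening: 0.0496
finger_force: 38.4
```

Call:
{"fn": "move_arm", "kwargs": {"steps": [[0,0,0,0,40],[-1.1,0,-5.6,0,40],[-1.1,0,-5.7,0,40],[-0.6,0,-5.2,0,40],[-0.7,0,-5.2,0,40],[0.3,0,-4.9,0,40],[0.3,0,-4.9,0,40],[1,0,-4.4,0,40],[1.1,0,-4.3,0,40],[0,0,0,0,40],[0,0,0,0,40]], "force": 22}}

```text
time: 15.47
tool_pos: [0.53, -0.2806, 0.0559]
eef_rot: [0.0, -0.026, 1.0, -0.0]
ft_force: [-0.2, 0.5, -4.1]
opening: 0.0495
finger_force: 37.6
```

```bash
python3 - <<'E'
from h import *
im=manip.snapshot("scene"); w=manip.snapshot("wrist")
o=np.zeros((384,800,3),np.uint8); o[:,:512]=w
b=im[150:250,150:222]; o[:,512:788]=cv2.resize(b,(276,384),interpolation=cv2.INTER_CUBIC); cv2.imwrite("pics/tilt.png",o)
E
```

```text
(no output)
```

View pics/tilt.png

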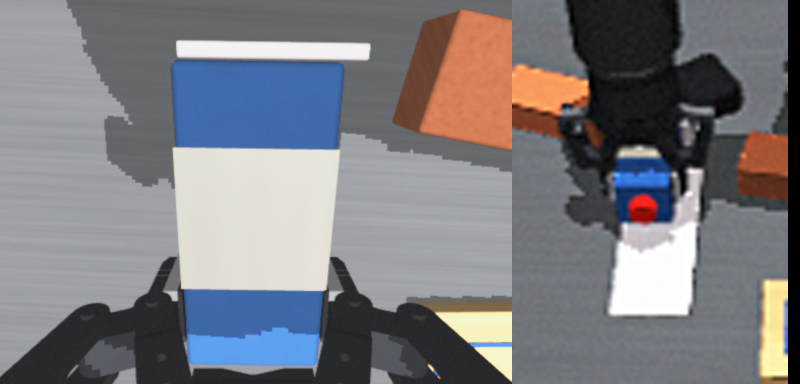

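The picture shows the tin still level in the pads: pad friction carried it without pivoting. I'll use the wall's top edge as an anvil: raise the tin so the lower foot corner meets the wall's top, then push toward the wall so it pivots foot-down.

Call:
{"fn": "move_arm", "kwargs": {"steps": [[-3,0,-4,0,40],[0,0,-5,0,40],[0,0,-4,0,40],[1.5,0,0,0,40],[1.5,0,0,0,40],[1.5,0,0,0,40],[1.5,0,0,0,40],[1.5,0,0,0,40],[1.5,0,0,0,40],[1.5,0,0,0,40],[0,0,0,0,40]], "force": 20}}

```text
time: 16.48
tool_pos: [0.5274, -0.2803, 0.0712]
eef_rot: [0.006, -0.026, 1.0, -0.001]
ft_force: [13.7, 2.5, -1.3]
opening: 0.0494
finger_force: 35.2
```

```bash
python3 - <<'E'
from h import *
im=manip.snapshot("scene"); w=manip.snapshot("wrist")
o=np.zeros((384,800,3),np.uint8); o[:,:512]=w
b=im[150:250,150:222]; o[:,512:788]=cv2.resize(b,(276,384),interpolation=cv2.INTER_CUBIC); cv2.imwrite("pics/tilt2.png",o)
E
```

```text
(no output)
```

View pics/tilt2.png

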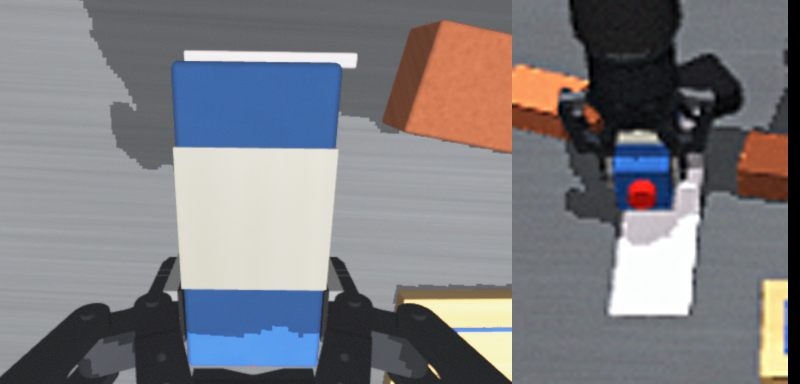

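Call:
{"fn": "move_arm", "kwargs": {"steps": [[1.5,0,0,0,40],[1.5,0,0,0,40],[1.5,0,0,0,40],[1.5,0,0,0,40],[0,0,0,0,40]]}}

```text
time: 17.0
tool_pos: [0.5255, -0.2804, 0.0742]
eef_rot: [0.011, -0.027, 1.0, -0.001]
ft_force: [22.1, 5.0, 3.7]
opening: 0.0497
finger_force: 36.2
```

Pad torsion is too strong with full pad contact. I'll set the tin down again and regrip only its very top end with the pad tips at 20 N, so that gravity swings it.

Call:
{"fn": "move_arm", "kwargs": {"steps": [[-8,0,0,0,40],[-12,0,0,0,40],[0,0,0,0,40],[0,0,15,0,40],[0,0,15,0,40],[0,0,15,0,40],[0,0,6,0,40],[0,0,0,0,40],[0,0,0,0,40]]}}

```text
time: 17.75
tool_pos: [0.536, -0.2804, 0.0175]
eef_rot: [-0.0, -0.026, 1.0, -0.0]
ft_force: [0.5, -0.9, -2.5]
opening: 0.0498
finger_force: 32.7
```

```bash
python3 - <<'E'
from h import *
go(.545,-.2800,.0170,93); print(manip.sense()["ft_force"])
E
```

```text
t 17.8 tcp [ 0.536  -0.2804  0.0175] closing-yaw 93.0 open 49.8 | d(tool) [-9.1 -0.1  0.4] roll -0.0 deg -0.001 rad, rows>=1, q6 -1.37
[ 0.48382235 -0.87764079 -2.4792343 ]
```

Call:
{"fn": "move_arm", "kwargs": {"steps": [[0,0,1.3,0,40],[0,0,0,0,55],[0,0,0,0,66],[0,0,0,0,66],[0,0,0,0,66],[0,0,-21,0,66],[-26,0,0,0,66],[0,0,0,0,66],[0,0,0,0,44],[0,0,0,0,44],[0,0,0,0,44],[0,0,0,0,44],[0,0,0,0,44],[0,0,0,0,44],[0,0,0,0,44]], "force": 20}}

```text
time: 19.0
tool_pos: [0.5623, -0.279, 0.0373]
eef_rot: [0.0, -0.026, 1.0, -0.0]
ft_force: [0.5, 0.0, 0.4]
opening: 0.0494
finger_force: 21.7
```

Call:
{"fn": "move_arm", "kwargs": {"steps": [[0,0,-4,0,44],[0,0,-6,0,44],[0,0,-8,0,44],[0,0,-8,0,44],[0,0,-8,0,44],[0,0,0,0,44],[0,0,0,0,44]]}}

```text
time: 19.58
tool_pos: [0.5629, -0.279, 0.0722]
eef_rot: [0.001, -0.026, 1.0, -0.0]
ft_force: [-0.3, -1.3, -4.2]
opening: 0.0495
finger_force: 21.4
```

```bash
python3 - <<'E'
from h import *
im=manip.snapshot("scene"); w=manip.snapshot("wrist"); go(.56,-.28,.1,93)
o=np.zeros((384,800,3),np.uint8); o[:,:512]=w
b=im[150:250,150:222]; o[:,512:788]=cv2.resize(b,(276,384),interpolation=cv2.INTER_CUBIC); cv2.imwrite("pics/tilt3.png",o)
E
```

```text
t 19.7 tcp [ 0.5622 -0.2788  0.0708] closing-yaw 93.0 open 49.2 | d(tool) [  2.3  -1.1 -29.2] roll -0.0 deg -0.001 rad, rows>=1, q6 -1.38
```

View pics/tilt3.png

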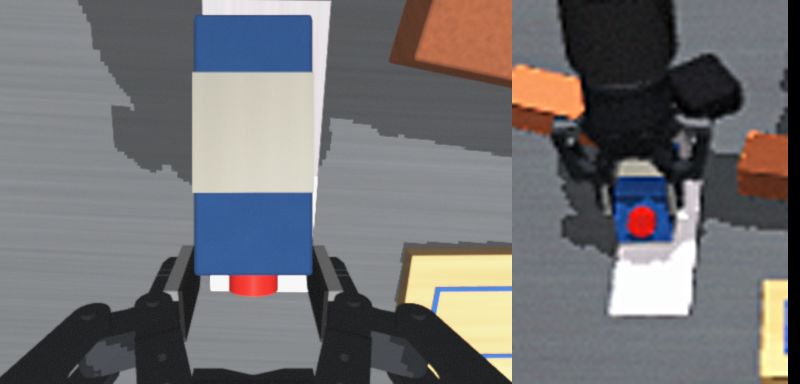

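The tin now pivots: its equal top and foot widths (118 px) in the 18.6°-tilted view mean the foot has dropped about 35 mm. I keep lifting.

Call:
{"fn": "move_arm", "kwargs": {"steps": [[0,0,-8,0,44],[0,0,-8,0,44],[0,0,-8,0,44],[0,0,-8,0,44],[0,0,-8,0,44],[0,0,-8,0,44],[0,0,-6,0,44],[0,0,-4,0,44],[0,0,0,0,44],[0,0,0,0,44]]}}

```text
time: 20.52
tool_pos: [0.5625, -0.2789, 0.1292]
eef_rot: [0.0, -0.026, 1.0, 0.0]
ft_force: [0.6, 0.5, -3.4]
opening: 0.0496
finger_force: 21.6
```

```bash
python3 - <<'E'
from h import *
im=manip.snapshot("scene"); w=manip.snapshot("wrist"); go(.56,-.28,.1,93)
o=np.zeros((384,800,3),np.uint8); o[:,:512]=w
b=im[140:240,150:222]; o[:,512:788]=cv2.resize(b,(276,384),interpolation=cv2.INTER_CUBIC); cv2.imwrite("pics/tilt4.png",o)
E
```

```text
t 20.6 tcp [ 0.5622 -0.2788  0.1285] closing-yaw 93.0 open 49.5 | d(tool) [ 2.2 -1.1 28.5] roll -0.0 deg -0.001 rad, rows>=1, q6 -1.38
```

View pics/tilt4.png

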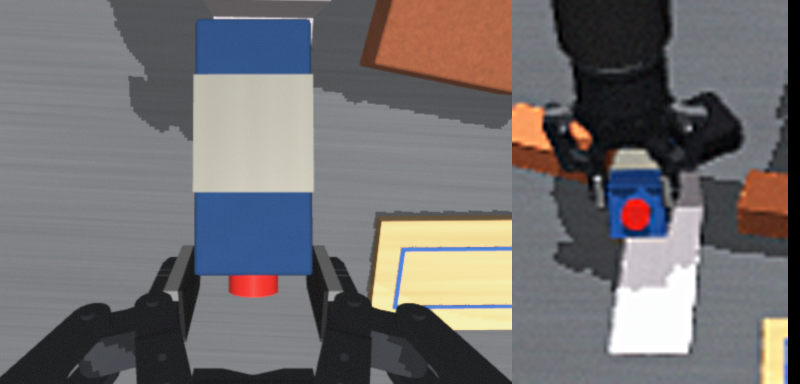

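Call:
{"fn": "move_arm", "kwargs": {"steps": [[0,0,8,0,44],[0,0,7,0,44],[6,0,0,0,44],[6,0,0,0,44],[4,0,0,0,44],[4,0,0,0,44],[4,0,0,0,44],[4,0,0,0,44],[4,0,0,0,44],[4,0,0,0,44],[4,0,0,0,44],[4,0,0,0,44],[0,0,0,0,44]]}}

```text
time: 21.7
tool_pos: [0.5263, -0.2822, 0.1227]
eef_rot: [0.011, -0.027, 1.0, -0.003]
ft_force: [18.4, 1.4, 10.8]
opening: 0.0497
finger_force: 24.4
```

```bash
cat >> h.py <<'E'
def tin(im=None,c=None):
    """tilt of the tin from its upper face's foot edge and top edge in the wrist picture"""
    c=c or manip.camera_info("wrist"); im=manip.snapshot("wrist") if im is None else im
    h=cv2.cvtColor(im,cv2.COLOR_BGR2HSV); m=cv2.inRange(h,(100,130,60),(125,255,255)); m[:,:100]=0; m[:,400:]=0
    rows=[r for r in range(384) if m[r].sum()>255*60]
    f=K(c); T=np.array(c["pose"]); out=[]
    seg=[]
    for r in rows:
        if seg and r-seg[-1][1]<=2: seg[-1][1]=r
        else: seg.append([r,r])
    print("blue row runs",seg)
    for r in (rows[0]+4,rows[-1]-4):
        x=np.where(m[r])[0]; w=np.percentile(x,100)-x[0]+1; d=f*.05/w; u=(x[0]+x[-1])/2
        p=T[:3,:3]@(d*np.array([(u-c["cx"])/f,(r-c["cy"])/f,1]))+T[:3,3]; out.append(p); print(r,"w",w,np.round(p,4))
    v=out[1]-out[0]; print("len %.3f tilt %.1f deg"%(np.linalg.norm(v),np.degrees(math.atan2(v[2],v[0]))))
E
python3 - <<'E'
from h import *
tin(); 
a=cv2.imread("pics/tilt4.png")[:,:512]; tin(a)
go(.5263,-.28,.1227,93)
E
```

```text
blue row runs [[43, 87], [197, 277]]
47 w 103.0 [ 0.4323 -0.2862  0.082 ]
273 w 118.0 [ 0.5233 -0.283   0.1377]
len 0.107 tilt 31.5 deg
blue row runs [[20, 72], [193, 274]]
24 w 114.0 [ 0.4238 -0.2887  0.0959]
270 w 206.0 [ 0.4868 -0.2738  0.1907]
len 0.115 tilt 56.4 deg
t 21.8 tcp [ 0.5264 -0.2822  0.1226] closing-yaw 93.1 open 49.2 | d(tool) [-0.1  2.2 -0.1] roll 0.1 deg 0.002 rad, rows>=1, q6 -1.36
```

Tilt is 31.5° now, but the foot face rides on the wall's top corner. I back off and lower so the foot edge meets the wall's face instead.

Call:
{"fn": "move_arm", "kwargs": {"steps": [[-10,0,0,0,44],[-10,0,0,0,44],[-10,0,0,0,44],[0,0,0,0,44],[0,0,7,0,44],[0,0,0,0,44]]}}

```text
time: 22.25
tool_pos: [0.5473, -0.2793, 0.1043]
eef_rot: [-0.002, -0.026, 1.0, 0.001]
ft_force: [-0.3, 1.2, -4.2]
opening: 0.0493
finger_force: 22.9
```

```bash
python3 - <<'E'
from h import *
tin(); go(.5263,-.28,.107,93)
E
```

```text
blue row runs [[45, 88], [197, 276]]
49 w 102.0 [ 0.4531 -0.2834  0.0647]
272 w 118.0 [ 0.5444 -0.2802  0.1192]
len 0.106 tilt 30.9 deg
t 22.3 tcp [ 0.5473 -0.2795  0.105 ] closing-yaw 92.9 open 49.4 | d(tool) [21.   0.5 -1.9] roll -0.1 deg -0.001 rad, rows>=1, q6 -1.37
```

Call:
{"fn": "move_arm", "kwargs": {"steps": [[4,0,0,0,44],[4,0,0,0,44],[3,0,0,0,44],[3,0,0,0,44],[3,0,0,0,44],[3,0,-0.5,0,44],[3,0,-0.5,0,44],[3,0,-0.5,0,44],[3,0,-0.5,0,44],[3,0,-0.5,0,44],[0,0,0,0,44]]}}

```text
time: 23.22
tool_pos: [0.5249, -0.2818, 0.1184]
eef_rot: [0.012, -0.027, 1.0, -0.003]
ft_force: [19.6, 4.3, 11.6]
opening: 0.0496
finger_force: 26.7
```

```bash
python3 - <<'E'
from h import *
tin(); go(.5263,-.28,.107,93)
E
```

```text
blue row runs [[65, 102], [204, 284]]
69 w 94.0 [ 0.4411 -0.2844  0.0642]
280 w 117.0 [ 0.5254 -0.2822  0.1333]
len 0.109 tilt 39.3 deg
t 23.3 tcp [ 0.525  -0.2818  0.1183] closing-yaw 93.1 open 49.2 | d(tool) [-1.1  1.8 11.3] roll 0.1 deg 0.002 rad, rows>=1, q6 -1.36
```

39° and turning, but upward wall friction works against it. I back off so it drops, press again, and lift while pressed so the wall friction helps.

Call:
{"fn": "move_arm", "kwargs": {"steps": [[-9,0,0,0,44],[-9,0,0,0,44],[0,0,2,0,44],[4,0,0,0,44],[4,0,0,0,44],[4,0,-2,0,44],[1,0,-5,0,44],[1,0,-5,0,44],[1,0,-5,0,44],[2,0,-5,0,44],[2,0,-5,0,44],[2,0,-4,0,44],[0,0,0,0,44]]}}

```text
time: 24.35
tool_pos: [0.5135, -0.2818, 0.1402]
eef_rot: [0.001, -0.026, 1.0, -0.0]
ft_force: [0.6, -0.7, -4.0]
opening: 0.0494
finger_force: 23.9
```

```bash
python3 - <<'E'
from h import *
tin(); go(.5263,-.28,.107,93)
E
```

```text
blue row runs [[87, 118], [208, 291]]
91 w 86.0 [ 0.4404 -0.2853  0.074 ]
287 w 110.0 [ 0.5226 -0.2816  0.148 ]
len 0.111 tilt 42.0 deg
t 24.4 tcp [ 0.5135 -0.2816  0.1395] closing-yaw 93.0 open 49.7 | d(tool) [-12.8   1.   32.5] roll -0.0 deg -0.001 rad, rows>=1, q6 -1.36
```

Call:
{"fn": "move_arm", "kwargs": {"steps": [[-12,0,0,0,44],[0,0,12,0,44],[0,0,12,0,44],[4,0,0,0,44],[5,0,0,0,44],[5,0,0,0,44],[5,0,0,0,44],[3,0,-5,0,44],[3,0,-5,0,44],[3,0,-5,0,44],[3,0,-5,0,44],[3,0,-4,0,44],[3,0,-4,0,44],[0,0,0,0,44]]}}

```text
time: 25.57
tool_pos: [0.4885, -0.283, 0.1441]
eef_rot: [0.001, -0.026, 1.0, -0.0]
ft_force: [2.6, 0.1, -2.2]
opening: 0.0495
finger_force: 22.8
```

```bash
python3 - <<'E'
from h import *
tin(); go(.5263,-.28,.107,93)
E
```

```text
blue row runs [[136, 154], [220, 302], [310, 310]]
140 w 75.0 [ 0.4479 -0.2857  0.0579]
306 w 105.0 [ 0.5106 -0.2824  0.1485]
len 0.110 tilt 55.3 deg
t 25.6 tcp [ 0.4886 -0.283   0.1436] closing-yaw 93.0 open 49.2 | d(tool) [-37.7   1.   36.6] roll -0.0 deg -0.001 rad, rows>=2, q6 -1.35
```

About 68° now. One more press with a slight lift, then I lower onto the floor.

Call:
{"fn": "move_arm", "kwargs": {"steps": [[4,0,0,0,44],[4,0,0,0,44],[4,0,-2,0,44],[4,0,-2,0,44],[4,0,-2,0,44],[4,0,-2,0,44],[4,0,-1,0,44],[3,0,-1,0,44],[0,0,0,0,44]]}}

```text
time: 26.37
tool_pos: [0.4572, -0.2845, 0.1532]
eef_rot: [0.0, -0.026, 1.0, -0.0]
ft_force: [2.0, -0.3, -3.2]
opening: 0.0494
finger_force: 21.5
```

```bash
python3 - <<'E'
from h import *
c=manip.camera_info("wrist"); im=manip.snapshot("wrist"); cv2.imwrite("pics/w5.png",im); tin(im,c); go(.5263,-.28,.107,93)
E
```

```text
blue row runs [[178, 188], [234, 311]]
182 w 70.0 [ 0.4478 -0.2858  0.0603]
307 w 110.0 [ 0.475  -0.2843  0.1639]
len 0.107 tilt 75.3 deg
t 26.4 tcp [ 0.4574 -0.2844  0.1531] closing-yaw 93.0 open 49.5 | d(tool) [-69.    0.9  46.1] roll -0.0 deg -0.001 rad, rows>=3, q6 -1.34
```

Call:
{"fn": "move_arm", "kwargs": {"steps": [[0,4,6,0,44],[0,0,10,0,44],[0,0,10,0,44],[0,0,10,0,44],[0,0,8,0,44],[0,0,3,0,44],[0,0,0,0,44],[0,0,0,0,44]]}}

```text
time: 27.08
tool_pos: [0.4572, -0.2803, 0.1052]
eef_rot: [-0.0, -0.026, 1.0, 0.0]
ft_force: [1.6, -0.9, -4.4]
opening: 0.0495
finger_force: 21.5
```

Call:
{"fn": "move_arm", "kwargs": {"steps": [[0,0,2,0,44],[0,0,2,0,44],[0,0,0,0,44],[0,0,0,0,44]]}}

```text
time: 27.42
tool_pos: [0.458, -0.2808, 0.1048]
eef_rot: [0.001, -0.026, 1.0, -0.001]
ft_force: [-4.1, 3.5, 9.9]
opening: 0.0494
finger_force: 23.0
```

Call:
{"fn": "move_arm", "kwargs": {"steps": [[0,0,1.5,0,44],[0,0,0,0,44],[0,0,-1,0,44],[0,0,0,0,47],[0,0,0,0,54],[0,0,0,0,64],[0,0,0,0,75],[0,0,0,0,80],[0,0,0,0,80],[0,0,-15,0,80],[0,0,-25,0,80],[0,0,-35,0,80],[0,0,-40,0,80],[0,0,-40,0,80],[0,0,0,0,80]]}}

```text
time: 28.67
tool_pos: [0.459, -0.2822, 0.2659]
eef_rot: [0.006, -0.026, 1.0, -0.003]
ft_force: [-0.6, -0.3, 2.0]
opening: 0.08
finger_force: 0.0
```

```bash
python3 - <<'E'
from h import *
c=manip.camera_info("wrist"); im=manip.snapshot("wrist"); s=manip.snapshot("scene"); cs=manip.camera_info("scene")
cv2.imwrite("pics/w6.png",im); cv2.imwrite("pics/s6.png",s); go(.5,-.28,.25,0)
o=np.zeros((384,800,3),np.uint8); o[:,:512]=im
o[:,512:788]=cv2.resize(s[130:230,150:222],(276,384),interpolation=cv2.INTER_CUBIC); cv2.imwrite("pics/stand.png",o)
print(np.round(proj("scene",[[.47,-.28,.116],[.47,-.28,.128],[.47,-.28,.006]],cs)),np.round(proj("wrist",[[.47,-.28,.128]],c)))
E
```

```text
t 28.8 tcp [ 0.4581 -0.2806  0.2584] closing-yaw 93.0 open 80.1 | d(tool) [-41.9  -1.6   8.6] roll -87.0 deg -1.519 rad, rows>=13, q6 -1.34
[[186. 176.]
 [185. 174.]
 [188. 199.]] [[257. 188.]]
```

View pics/stand.png

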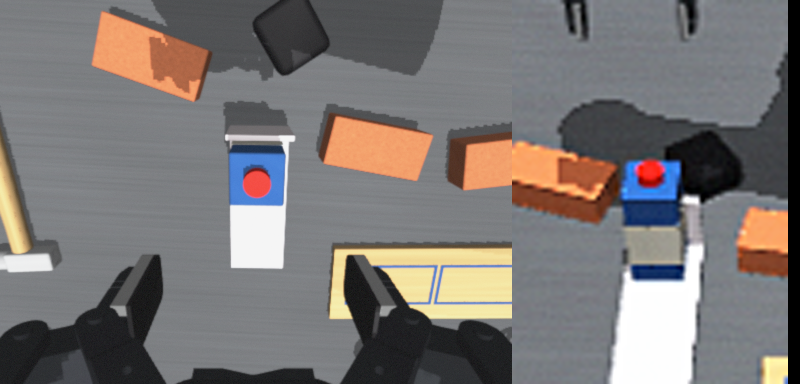

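Picture: the tin stands upright against the wall, with its cap at (257,184) where (257,188) was predicted. Now I measure the plank and pavers.

```bash
cat >> h.py <<'E'
def rects(cam,im,c,lo,hi,z,amin,box=None,close=1):
    m=cv2.inRange(cv2.cvtColor(im,cv2.COLOR_BGR2HSV),lo,hi)
    if box: k=np.zeros_like(m); k[box[1]:box[3],box[0]:box[2]]=1; m*=k
    m=cv2.morphologyEx(m,cv2.MORPH_CLOSE,np.ones((close,close)))
    n,l,s,ce=cv2.connectedComponentsWithStats(m); out=[]
    for i in range(1,n):
        if s[i,4]<amin: continue
        cs=cv2.findContours((l==i).astype(np.uint8),0,1)[0][0][:,0].astype(float)
        (a,b),(w,h),an=cv2.minAreaRect(np.array([pix(cam,*p,z,c)[:2]*1000 for p in cs],np.float32))
        if w<h: w,h,an=h,w,an+90
        out.append([round(float(v),1) for v in (a,b,w,h,(an)%180)])
    return out
def pavers(cam="top",z=.036,lo=(3,110,120),amin=150,box=None):
    c=manip.camera_info(cam); im=manip.snapshot(cam)
    return rects(cam,im,c,lo,(15,255,255),z,amin,box)
E
python3 - <<'E'
from h import *
c=manip.camera_info("top"); im=manip.snapshot("top")
print("plank",rects("top",im,c,(10,40,130),(35,200,255),.012,500,(170,140,300,205),5))
for p in pavers(box=(120,195,400,250)): print(p)
b=cv2.inRange(cv2.cvtColor(im,cv2.COLOR_BGR2HSV),(100,25,90),(130,255,255)); b[:,:185]=0;b[:,290:]=0;b[:155]=0;b[192:]=0
q=np.argwhere(b)[:,::-1].astype(float); P=np.array([pix("top",*p,.012,c)[:2]*1000 for p in q],np.float32); print(len(P),cv2.minAreaRect(P))
E
```

```text
plank [[597.0, 5.2, 450.9, 202.8, 90.2]]
[447.6, 141.0, 110.1, 54.4, 101.5]
[455.2, 10.3, 98.9, 54.0, 100.1]
[442.1, 299.2, 110.6, 54.5, 85.0]
[369.0, -393.9, 111.6, 54.7, 73.1]
53 ((631.622314453125, 30.305343627929688), (60.38033676147461, 355.22528076171875), 3.193269729614258)
```

Call:
{"fn": "move_arm", "kwargs": {"steps": [[0,33,0,-0.116,80],[0,0,0,0,80]]}}

```text
time: 29.03
tool_pos: [0.4553, -0.2449, 0.2546]
eef_rot: [-0.001, -0.087, 0.996, 0.001]
ft_force: [-0.1, -0.6, 1.0]
opening: 0.0802
finger_force: 0.0
```

```bash
python3 - <<'E'
from h import *
go(.45,-.15,.16,-7.4)
E
```

```text
t 29.0 tcp [ 0.4553 -0.2449  0.2546] closing-yaw 100.0 open 80.2 | d(tool) [-11.5  94.2  94.8] roll -72.6 deg -1.267 rad, rows>=11, q6 -1.29
```

Call:
{"fn": "move_arm", "kwargs": {"steps": [[-4,31,0,0,80],[-4,31,0,0,80],[-4,32,0,0,80],[0,0,10,-0.117,80],[0,0,10,-0.115,80],[0,0,10,-0.115,80],[0,0,10,-0.115,80],[0,0,10,-0.115,80],[0,0,10,-0.115,80],[0,0,10,-0.115,80],[0,0,10,-0.115,80],[0,0,10,-0.115,80],[0,0,5,-0.115,80],[0,0,0,-0.115,80],[0,0,0,0,80],[0,0,0,0,80]]}}

```text
time: 30.37
tool_pos: [0.4513, -0.1528, 0.1602]
eef_rot: [-0.001, -0.656, 0.755, 0.001]
ft_force: [-0.0, 0.4, 0.8]
opening: 0.0799
finger_force: 0.0
```

```bash
python3 - <<'E'
from h import *
ps=pavers("wrist",lo=(3,100,60),amin=1500); print(ps)
p=min(ps,key=lambda p:abs(p[0]-450)+abs(p[1]+148))
go(p[0]/1e3,p[1]/1e3,.008,p[4]-90); print(pavers(box=(120,195,400,260)))
E
```

```text
[[450.0, -150.6, 111.4, 53.6, 82.2], [457.6, -9.4, 119.7, 56.4, 100.0]]
t 30.4 tcp [ 0.4515 -0.1528  0.1607] closing-yaw 172.0 open 79.9 | d(tool) [ -2.    1.7 152.7] roll -0.2 deg -0.004 rad, rows>=4, q6 -0.24
[[442.1, 299.3, 110.4, 54.5, 85.0], [368.6, -393.8, 111.6, 53.9, 73.5]]
```

Call:
{"fn": "move_arm", "kwargs": {"steps": [[-3,1.5,30,0,80],[0,0,35,0,80],[0,0,35,0,80],[0,0,30,0,80],[0,0,16,0,80],[0,0,6,0,80],[0,0,0,0,80],[0,0,0,0,40],[0,0,0,0,40],[0,0,0,0,40],[0,0,0,0,40],[0,0,0,0,40],[0,0,0,0,40]], "force": 60}}

```text
time: 31.55
tool_pos: [0.4522, -0.1496, 0.0114]
eef_rot: [0.001, -0.657, 0.753, -0.001]
ft_force: [-0.8, 1.0, 6.9]
opening: 0.0526
finger_force: 67.0
```

Call:
{"fn": "move_arm", "kwargs": {"steps": [[0,0,-10,0,40],[0,0,-25,0,40],[0,0,-35,-0.1,40],[0,0,-20,-0.096,40],[0,0,0,0,40]]}}

```text
time: 31.97
tool_pos: [0.4531, -0.15, 0.1051]
eef_rot: [-0.002, 0.73, -0.684, 0.003]
ft_force: [0.3, -0.5, -2.7]
opening: 0.0529
finger_force: 66.1
```

```bash
python3 - <<'E'
from h import *
go(.6384,-.0916,.1,3.25)
E
```

```text
t 32.0 tcp [ 0.4531 -0.15    0.1051] closing-yaw -176.3 open 52.9 | d(tool) [ -46.3 -188.7    6.5] roll 0.5 deg 0.008 rad, rows>=5, q6 -0.04
```

Call:
{"fn": "move_arm", "kwargs": {"steps": [[-9,-37,0,0.008,40],[-9,-38,0,0,40],[-9,-38,0,0,40],[-9,-38,0,0,40],[-10,-38,0,0,40],[0,0,20,0,40],[0,0,20,0,40],[0,0,0,0,40],[0,0,0,0,40]]}}

```text
time: 32.72
tool_pos: [0.6353, -0.0936, 0.0568]
eef_rot: [0.002, 0.725, -0.689, -0.002]
ft_force: [-0.7, 0.1, -3.2]
opening: 0.0526
finger_force: 65.9
```

```bash
python3 - <<'E'
from h import *
go(.6384,-.0916,.0235,3.25)
c=manip.camera_info("wrist"); im=manip.snapshot("wrist"); cv2.imwrite("pics/w7.png",im)
print(rects("wrist",im,c,(3,100,60),(15,255,255),.097,3000))
b=cv2.inRange(cv2.cvtColor(im,cv2.COLOR_BGR2HSV),(105,80,80),(125,255,255)); 
q=np.argwhere(b)[:,::-1].astype(float); P=np.array([pix("wrist",*p,.012,c)[:2]*1000 for p in q],np.float32); print(len(P))
P=P[(abs(P[:,0]-632)<45)&(abs(P[:,1]-30)<190)]; print(len(P),cv2.minAreaRect(P))
cv2.imwrite("pics/w7.png",im)
E
```

```text
t 32.7 tcp [ 0.6353 -0.0936  0.0568] closing-yaw -177.1 open 52.6 | d(tool) [-1.8 -3.4 33.3] roll -0.3 deg -0.006 rad, rows>=1, q6 -0.11
[[636.2, -112.3, 88.8, 46.2, 92.9], [550.1, -88.8, 43.8, 19.1, 106.4]]
1239
914 ((642.0197143554688, -143.84608459472656), (61.346107482910156, 12.55138111114502), 3.557209014892578)
```

View pics/w7.png

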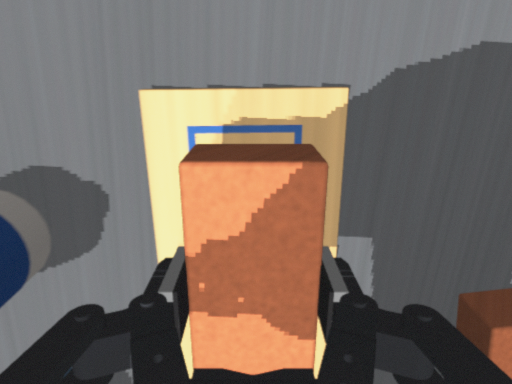

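The held paver's far top edge lies at row ~162 (cols 185–327), and the outline's end at row 126 (cols 188–302) lines up with it. I check the paver's offset in the grip.

```bash
python3 - <<'E'
from h import *
z=.0814
a,b=pix("wrist",184,163,z)[:2],pix("wrist",328,163,z)[:2]; m=(a+b)/2; print(a,b,np.linalg.norm(a-b))
u=np.array([-.0567,.9984]); cen=m+u*.055; print("centre",cen, "tcp",here()[0]["tool_pos"][:2])
im=cv2.imread("pics/w7.png"); h=cv2.cvtColor(im,cv2.COLOR_BGR2HSV)
print([tuple(h[r,215]) for r in range(120,172,4)])
go(.6389,-.0919,.0235,3.25)
E
```

```text
[ 0.66362727 -0.14526117] [ 0.61218817 -0.14788871] 0.05150616495362567
centre [ 0.63478922 -0.09166294] tcp [ 0.63649351 -0.09381471]
[(np.uint8(24), np.uint8(83), np.uint8(245)), (np.uint8(24), np.uint8(79), np.uint8(244)), (np.uint8(107), np.uint8(167), np.uint8(220)), (np.uint8(112), np.uint8(94), np.uint8(211)), (np.uint8(24), np.uint8(88), np.uint8(244)), (np.uint8(23), np.uint8(94), np.uint8(242)), (np.uint8(14), np.uint8(126), np.uint8(121)), (np.uint8(9), np.uint8(151), np.uint8(91)), (np.uint8(8), np.uint8(138), np.uint8(96)), (np.uint8(9), np.uint8(138), np.uint8(96)), (np.uint8(8), np.uint8(146), np.uint8(105)), (np.uint8(11), np.uint8(152), np.uint8(230)), (np.uint8(12), np.uint8(142), np.uint8(244))]
t 32.8 tcp [ 0.6365 -0.0938  0.0592] closing-yaw -177.1 open 52.8 | d(tool) [-1.8 -2.5 35.7] roll -0.3 deg -0.005 rad, rows>=1, q6 -0.11
```

Call:
{"fn": "move_arm", "kwargs": {"steps": [[-1,-2.5,12,-0.005,40],[0,0,12,0,40],[0,0,5,0,40],[0,0,2,0,40],[0,0,0,0,40],[0,0,0,0,40]]}}

```text
time: 33.27
tool_pos: [0.6395, -0.0925, 0.0285]
eef_rot: [0.0, 0.727, -0.687, 0.0]
ft_force: [0.2, -0.8, -3.4]
opening: 0.0528
finger_force: 66.0
```

Call:
{"fn": "move_arm", "kwargs": {"steps": [[0,0,2,0,40],[0,0,1.5,0,40],[0,0,1.5,0,40],[0,0,0,0,40],[0,0,0,0,40]]}}

```text
time: 33.68
tool_pos: [0.6397, -0.0924, 0.0236]
eef_rot: [-0.0, 0.727, -0.687, 0.0]
ft_force: [0.5, 0.2, -2.7]
opening: 0.0528
finger_force: 66.1
```

Call:
{"fn": "move_arm", "kwargs": {"steps": [[0,0,1.5,0,40],[0,0,0.8,0,40],[0,0,0,0,40],[0,0,0,0,60],[0,0,0,0,80],[0,0,0,0,80],[0,0,-20,0,80],[0,0,-35,0,80],[0,0,-35,0,80],[0,0,-40,0,80],[0,35,0,0,80],[0,35,0,0,80],[0,35,0,0,80],[0,35,0,0,80],[0,35,0,0,80],[0,8,0,0,80],[0,0,0,0,80]]}}

```text
time: 35.1
tool_pos: [0.4558, -0.103, 0.1521]
eef_rot: [-0.001, 0.727, -0.687, 0.001]
ft_force: [1.0, -0.9, 0.9]
opening: 0.08
finger_force: 0.0
```

```bash
python3 - <<'E'
from h import *
for p in pavers(box=(120,140,400,260)): print(p)
for p in pavers(box=(120,140,400,205),z=.048): print("z48",p)
print("wrist",pavers("wrist",lo=(3,100,60),amin=1500))
go(.456,.0055,.16,10.5)
E
```

```text
[639.3, -94.5, 105.4, 54.9, 90.3]
[441.9, 299.2, 109.8, 54.5, 84.5]
[368.6, -393.8, 111.6, 53.9, 73.5]
z48 [637.5, -93.8, 104.5, 54.5, 90.3]
wrist [[634.8, -90.2, 116.6, 70.4, 93.3], [456.5, 11.7, 155.1, 62.7, 94.1]]
t 35.2 tcp [ 0.4575 -0.1027  0.1511] closing-yaw -176.7 open 79.9 | d(tool) [-108.1   -4.7   -8.9] roll -7.2 deg -0.126 rad, rows>=3, q6 -0.15
```

Call:
{"fn": "move_arm", "kwargs": {"steps": [[-36,-2,-3,0,80],[-36,-2,-3,0,80],[-36,-1,-3,0,80],[0,0,0,-0.12,80],[0,0,0,-0.006,80],[0,0,0,0,80]]}}

```text
time: 35.75
tool_pos: [0.4561, 0.0056, 0.1594]
eef_rot: [0.001, 0.768, -0.64, -0.0]
ft_force: [-0.5, -0.4, 0.1]
opening: 0.0796
finger_force: 0.0
```

```bash
python3 - <<'E'
from h import *
for p in pavers(box=(120,140,400,260)): print(p)
for p in pavers(box=(120,140,400,205),z=.048): print("z48",p)
ps=pavers("wrist",lo=(3,100,60),amin=1500); print("wrist",ps)
p=min(ps,key=lambda p:abs(p[0]-455)+abs(p[1]-5))
go(p[0]/1e3,p[1]/1e3,.0105,p[4]-90)
E
```

```text
[639.2, -94.5, 105.4, 54.9, 90.3]
[441.9, 299.1, 110.0, 54.8, 85.0]
[368.6, -393.8, 111.6, 53.9, 73.5]
z48 [637.5, -93.8, 104.5, 54.5, 90.3]
wrist [[627.1, -68.2, 64.6, 54.2, 93.2], [456.9, 4.2, 111.9, 53.6, 100.1], [449.7, 133.7, 128.1, 53.7, 101.9]]
t 35.9 tcp [0.4558 0.0045 0.1595] closing-yaw -169.7 open 80.1 | d(tool) [  0.5  -1.2 149. ] roll 0.2 deg 0.003 rad, rows>=4, q6 -0.28
```

Call:
{"fn": "move_arm", "kwargs": {"steps": [[0,-0.8,30,0.003,80],[0,0,35,0,80],[0,0,35,0,80],[0,0,28,0,80],[0,0,14,0,80],[0,0,6,0,80],[0,0,0,0,80],[0,0,0,0,40],[0,0,0,0,40],[0,0,0,0,40],[0,0,0,0,40],[0,0,0,0,40],[0,0,0,0,40]]}}

```text
time: 36.98
tool_pos: [0.4575, 0.0056, 0.0139]
eef_rot: [-0.001, 0.768, -0.641, 0.001]
ft_force: [-1.2, -0.2, 6.8]
opening: 0.0525
finger_force: 66.9
```

Call:
{"fn": "move_arm", "kwargs": {"steps": [[0,0,-10,0,40],[0,0,-25,0,40],[0,0,-35,0.06,40],[0,0,-20,0.06,40],[0,0,0,0,40]]}}

```text
time: 37.4
tool_pos: [0.4586, 0.0059, 0.1075]
eef_rot: [-0.003, 0.727, -0.686, 0.002]
ft_force: [0.1, -0.0, -3.4]
opening: 0.0529
finger_force: 65.8
```

```bash
python3 - <<'E'
from h import *
go(.6317,.0302,.06,3.25)
c=manip.camera_info("top"); im=manip.snapshot("top")
print(rects("top",im,c,(2,90,50),(16,255,255),.048,100,(120,140,400,205)))
E
```

```text
t 37.4 tcp [0.4586 0.0059 0.1075] closing-yaw -176.7 open 52.9 | d(tool) [ -14.2 -173.8   48.8] roll 0.0 deg 0.001 rad, rows>=5, q6 -0.40
[[637.5, -93.8, 112.0, 54.5, 90.3]]
```

Call:
{"fn": "move_arm", "kwargs": {"steps": [[-3,-34,0,0,40],[-3,-35,0,0,40],[-3,-35,0,0,40],[-3,-35,0,0,40],[-3,-35,0,0,40],[0,0,25,0,40],[0,0,25,0,40],[0,0,15,0,40],[0,0,0,0,40],[0,0,0,0,40]]}}

```text
time: 38.28
tool_pos: [0.6274, 0.0304, 0.0342]
eef_rot: [0.002, 0.728, -0.685, -0.001]
ft_force: [0.4, -0.6, -4.0]
opening: 0.0526
finger_force: 66.0
```

```bash
python3 - <<'E'
from h import *
go(.6317,.0312,.0255,3.25)
print("wrist",pavers("wrist",z=.048,lo=(3,100,60),amin=1500))
E
```

```text
t 38.3 tcp [0.6274 0.0304 0.0342] closing-yaw -176.5 open 52.6 | d(tool) [-0.5 -4.3  8.7] roll 0.2 deg 0.004 rad, rows>=1, q6 -0.31
wrist [[637.6, -56.0, 53.2, 38.6, 3.5], [627.3, 27.9, 112.5, 57.1, 93.4]]
```

Call:
{"fn": "move_arm", "kwargs": {"steps": [[-1,-4.3,4,0.004,40],[0,0,3,0,40],[0,0,2,0,40],[0,0,1,0,40],[0,0,0,0,40],[0,0,0,0,40]]}}

```text
time: 38.83
tool_pos: [0.6334, 0.0321, 0.0271]
eef_rot: [-0.0, 0.727, -0.687, 0.0]
ft_force: [0.5, 0.5, -4.6]
opening: 0.0531
finger_force: 66.1
```

Call:
{"fn": "move_arm", "kwargs": {"steps": [[0,1.5,1.5,0,40],[0,0,1.5,0,40],[0,0,1,0,40],[0,0,0,0,40],[0,0,0,0,40]]}}

```text
time: 39.25
tool_pos: [0.6325, 0.032, 0.026]
eef_rot: [-0.001, 0.727, -0.687, 0.001]
ft_force: [-6.4, 1.6, 8.4]
opening: 0.0528
finger_force: 67.7
```

Contact. I release and move on to paver D at about (448,141).

Call:
{"fn": "move_arm", "kwargs": {"steps": [[0,0,0,0,60],[0,0,0,0,80],[0,0,0,0,80],[0,0,-20,0,80],[0,0,-35,0,80],[0,0,-35,0,80],[0,0,-40,0,80],[-20,31,0,-0.11,80],[-20,31,0,0,80],[-20,31,0,0,80],[-16,31,0,0,80],[-14,31,0,0,80],[0,26,0,0,80],[0,0,0,0,80]]}}

```text
time: 40.42
tool_pos: [0.4379, 0.0947, 0.1541]
eef_rot: [-0.002, 0.764, -0.645, 0.0]
ft_force: [0.6, 0.5, 0.0]
opening: 0.0797
finger_force: 0.0
```

```bash
python3 - <<'E'
from h import *
c=manip.camera_info("top"); im=manip.snapshot("top")
print(rects("top",im,c,(2,90,50),(16,255,255),.048,100,(120,140,400,205)))
ps=pavers("wrist",lo=(3,100,60),amin=1500); print("wrist",ps)
go(.448,.141,.0105,11.5)
E
```

```text
[[637.5, -93.8, 112.1, 54.5, 90.3], [629.2, 31.6, 108.0, 54.4, 90.3]]
wrist [[612.6, 39.8, 101.1, 44.2, 89.4], [449.0, 138.5, 116.8, 53.6, 101.9], [439.8, 262.6, 86.4, 53.9, 84.8]]
t 40.5 tcp [0.4403 0.0948 0.1539] closing-yaw -170.4 open 80.0 | d(tool) [-44.1 -14.9 143.5] roll -1.9 deg -0.034 rad, rows>=4, q6 -0.50
```

Call:
{"fn": "move_arm", "kwargs": {"steps": [[-22,-7,0,-0.034,80],[-22,-7,0,0,80],[0,0,0,0,80],[0,0,0,0,80]]}}

```text
time: 40.85
tool_pos: [0.4467, 0.1408, 0.1523]
eef_rot: [0.001, 0.774, -0.633, -0.0]
ft_force: [-0.0, 0.5, -0.1]
opening: 0.0798
finger_force: 0.0
```

```bash
python3 - <<'E'
from h import *
ps=pavers("wrist",lo=(3,100,60),amin=1500); print("wrist",ps)
p=min(ps,key=lambda p:abs(p[0]-448)+abs(p[1]-141))
go(p[0]/1e3,p[1]/1e3,.0115,p[4]-90)
E
```

```text
wrist [[615.9, 63.4, 48.4, 47.8, 92.7], [448.4, 140.9, 111.4, 53.5, 101.9], [442.1, 288.1, 126.4, 54.6, 85.0]]
t 40.9 tcp [0.4466 0.1403 0.1524] closing-yaw -168.5 open 80.3 | d(tool) [ -0.4  -2.1 140.9] roll -0.4 deg -0.008 rad, rows>=4, q6 -0.54
```

Call:
{"fn": "move_arm", "kwargs": {"steps": [[-0.5,-1.5,30,-0.005,80],[0,0,35,0,80],[0,0,35,0,80],[0,0,25,0,80],[0,0,11,0,80],[0,0,4,0,80],[0,0,0,0,80],[0,0,0,0,40],[0,0,0,0,40],[0,0,0,0,40],[0,0,0,0,40],[0,0,0,0,40],[0,0,0,0,40]]}}

```text
time: 41.98
tool_pos: [0.4489, 0.142, 0.0153]
eef_rot: [-0.002, 0.776, -0.631, 0.001]
ft_force: [-0.1, -0.4, 5.6]
opening: 0.0528
finger_force: 67.0
```

Call:
{"fn": "move_arm", "kwargs": {"steps": [[0,0,-10,0,40],[0,0,-25,0,40],[0,0,-35,0.075,40],[0,0,-20,0.075,40],[0,0,0,0,40]]}}

```text
time: 42.4
tool_pos: [0.4494, 0.1421, 0.1086]
eef_rot: [-0.004, 0.725, -0.689, 0.001]
ft_force: [1.7, 0.7, -3.1]
opening: 0.0525
finger_force: 66.1
```

```bash
python3 - <<'E'
from h import *
go(.6248,.1528,.06,3.25)
E
```

```text
t 42.4 tcp [0.4494 0.1421 0.1086] closing-yaw -177.0 open 52.5 | d(tool) [  -1.5 -175.4   49.8] roll -0.3 deg -0.005 rad, rows>=5, q6 -0.69
```

Call:
{"fn": "move_arm", "kwargs": {"steps": [[-0.5,-35,0,-0.005,40],[-0.5,-35,0,0,40],[-0.5,-35,0,0,40],[-0.5,-35,0,0,40],[0,-35,0,0,40],[0,0,25,0,40],[0,0,25,0,40],[0,0,17,0,40],[0,0,0,0,40],[0,0,0,0,40],[0,0,0,0,40]]}}

```text
time: 43.32
tool_pos: [0.6222, 0.1535, 0.0369]
eef_rot: [-0.0, 0.728, -0.685, 0.0]
ft_force: [0.2, 1.3, -4.1]
opening: 0.0529
finger_force: 66.2
```

```bash
python3 - <<'E'
from h import *
go(.6248,.1530,.027,3.25)
print("wrist",pavers("wrist",z=.048,lo=(3,100,60),amin=1500))
E
```

```text
t 43.3 tcp [0.6222 0.1535 0.0369] closing-yaw -176.5 open 52.9 | d(tool) [ 0.6 -2.6  9.9] roll 0.2 deg 0.004 rad, rows>=1, q6 -0.49
wrist [[630.2, 67.4, 53.3, 40.4, 3.5], [621.9, 152.9, 114.6, 57.3, 93.5]]
```

Call:
{"fn": "move_arm", "kwargs": {"steps": [[0.5,-2,4,0.004,40],[0,0,3,0,40],[0,0,2,0,40],[0,0,1.5,0,40],[0,0,1,0,40],[0,0,0,0,40],[0,0,0,0,40]]}}

```text
time: 43.95
tool_pos: [0.6246, 0.1531, 0.0273]
eef_rot: [-0.001, 0.727, -0.687, 0.001]
ft_force: [-6.9, 0.4, 9.6]
opening: 0.0526
finger_force: 67.5
```

Call:
{"fn": "move_arm", "kwargs": {"steps": [[0,0,0,0,60],[0,0,0,0,80],[0,0,0,0,80],[0,0,-20,0,80],[0,0,-35,0,80],[0,0,-35,0,80],[0,0,-40,0,80],[-24,30,0,0,80],[-24,30,0,0,80],[-24,30,0,0,80],[-24,30,0,0,80],[-24,30,0,0,80],[-24,30,0,0,80],[-9,12,0,0,80],[0,0,0,0.072,80],[0,0,0,0.072,80],[0,0,0,0,80]]}}

```text
time: 45.37
tool_pos: [0.4235, 0.2955, 0.1546]
eef_rot: [0.0, -0.675, 0.738, -0.0]
ft_force: [-0.2, 0.1, 0.4]
opening: 0.0799
finger_force: 0.0
```

```bash
python3 - <<'E'
from h import *
c=manip.camera_info("top"); im=manip.snapshot("top")
print(rects("top",im,c,(2,90,50),(16,255,255),.048,100,(120,140,400,205)))
ps=pavers("wrist",lo=(3,100,60),amin=1500); print("wrist",ps)
p=min(ps,key=lambda p:abs(p[0]-442)+abs(p[1]-299))
go(p[0]/1e3,p[1]/1e3,.0125,p[4]-90)
E
```

```text
[[637.2, -94.7, 110.1, 55.4, 94.4], [623.2, 151.8, 108.9, 57.3, 93.8], [629.2, 31.6, 108.0, 54.4, 90.3]]
wrist [[442.0, 299.1, 111.9, 53.5, 84.9]]
t 45.5 tcp [0.4239 0.2951 0.1544] closing-yaw 175.1 open 79.8 | d(tool) [ -5.6 -17.7 141.9] roll 0.2 deg 0.003 rad, rows>=4, q6 -1.08
```

Call:
{"fn": "move_arm", "kwargs": {"steps": [[-5.5,-17,20,0.003,80],[0,0,35,0,80],[0,0,35,0,80],[0,0,30,0,80],[0,0,15,0,80],[0,0,6,0,80],[0,0,0,0,80],[0,0,0,0,80]]}}

```text
time: 46.13
tool_pos: [0.4419, 0.2993, 0.0145]
eef_rot: [0.001, -0.674, 0.738, -0.0]
ft_force: [-0.2, 0.2, 0.6]
opening: 0.0801
finger_force: 0.0
```

```bash
python3 - <<'E'
from h import *
go(.442,.2995,.0120,-5.1)
E
```

```text
t 46.1 tcp [0.4419 0.2993 0.0145] closing-yaw 174.8 open 80.1 | d(tool) [-0.2 -0.   2.5] roll -0.1 deg -0.001 rad, rows>=1, q6 -1.06
```

Call:
{"fn": "move_arm", "kwargs": {"steps": [[0,0,2,0,40],[0,0,0,0,40],[0,0,0,0,40],[0,0,0,0,40],[0,0,0,0,40],[0,0,0,0,40],[0,0,0,0,40],[0,0,-10,0,40],[0,0,-25,0,40],[0,0,-35,-0.073,40],[0,0,-35,-0.073,40],[0,0,-10,0,40],[0,0,0,0,40]]}}

```text
time: 47.22
tool_pos: [0.4421, 0.3001, 0.1299]
eef_rot: [-0.003, 0.726, -0.688, -0.0]
ft_force: [-0.7, 0.7, -4.0]
opening: 0.0522
finger_force: 66.0
```

```bash
python3 - <<'E'
from h import *
go(.6272,.0920,.09,3.25)
E
```

```text
t 47.2 tcp [0.4421 0.3001 0.1299] closing-yaw -176.9 open 52.2 | d(tool) [ 218.  -173.4   39.7] roll -0.1 deg -0.003 rad, rows>=7, q6 -0.92
```

Call:
{"fn": "move_arm", "kwargs": {"steps": [[27,-21.7,0,0,40],[27,-21.7,0,0,40],[27,-21.7,0,0,40],[27,-21.7,0,0,40],[27,-21.7,0,0,40],[27,-21.7,0,0,40],[27,-21.7,0,0,40],[28,-21.7,0,0,40],[0,0,20,0,40],[0,0,20,0,40],[0,0,10,0,40],[0,0,0,0,40],[0,0,0,0,40],[0,0,0,0,40]]}}

```text
time: 48.38
tool_pos: [0.6267, 0.0923, 0.0773]
eef_rot: [-0.0, 0.726, -0.687, 0.0]
ft_force: [-0.9, 0.2, -2.5]
opening: 0.0528
finger_force: 65.7
```

```bash
python3 - <<'E'
from h import *
go(.6275,.0920,.0635,3.25)
print("wrist",pavers("wrist",z=.048,lo=(3,100,60),amin=1500))
E
```

```text
t 48.4 tcp [0.6267 0.0923 0.0773] closing-yaw -176.8 open 52.8 | d(tool) [ 0.4 -0.7 13.8] roll -0.1 deg -0.001 rad, rows>=1, q6 -0.41
wrist [[626.5, 85.3, 213.7, 76.4, 92.9]]
```

Call:
{"fn": "move_arm", "kwargs": {"steps": [[0,-0.5,6,0,40],[0,0,4,0,40],[0,0,2,0,40],[0,0,1,0,40],[0,0,0,0,40],[0,0,0,0,40]]}}

```text
time: 48.93
tool_pos: [0.627, 0.0919, 0.0635]
eef_rot: [0.0, 0.726, -0.687, 0.0]
ft_force: [0.8, -0.1, -4.0]
opening: 0.0529
finger_force: 65.8
```

Call:
{"fn": "move_arm", "kwargs": {"steps": [[0,0,1.5,0,40],[0,0,1.5,0,40],[0,0,0,0,40],[0,0,0,0,40]]}}

```text
time: 49.27
tool_pos: [0.6273, 0.092, 0.0612]
eef_rot: [-0.0, 0.726, -0.687, 0.0]
ft_force: [-1.1, 0.4, 0.3]
opening: 0.0527
finger_force: 66.2
```

Call:
{"fn": "move_arm", "kwargs": {"steps": [[0,0,0.5,0,60],[0,0,0,0,80],[0,0,0,0,80],[0,0,-20,0,80],[0,0,-35,0,80],[0,0,-35,0,80],[0,0,-40,0,80],[0,30,-10,0,80],[0,0,0,0,80]]}}

```text
time: 50.02
tool_pos: [0.597, 0.0904, 0.2063]
eef_rot: [-0.004, 0.726, -0.687, 0.002]
ft_force: [1.3, -0.3, 0.6]
opening: 0.08
finger_force: 0.0
```

```bash
python3 - <<'E'
from h import *
go(.369,-.394,.20,-16.7)
E
```

```text
t 50.0 tcp [0.597  0.0904 0.2063] closing-yaw -176.8 open 80.0 | d(tool) [471.1 254.4   3.1] roll 19.9 deg 0.347 rad, rows>=14, q6 -0.43
```

Call:
{"fn": "move_arm", "kwargs": {"steps": [[31.4,17,0,0,80],[31.4,17,0,0,80],[31.4,17,0,0,80],[31.4,17,0,0,80],[31.4,17,0,0,80],[31.4,17,0,0,80],[31.4,17,0,0,80],[31.4,17,0,0,80],[31.4,17,0,0,80],[31.4,17,0,0,80],[31.4,17,0,0,80],[31.4,17,0,0,80],[31.4,17,0,0,80],[31.4,17,0,0,80],[31.4,17,0,0,80],[0,0,15,0.115,80],[0,0,15,0.115,80],[0,0,15,0.117,80],[0,0,0,0,80],[0,0,0,0,80]]}}

```text
time: 51.68
tool_pos: [0.3679, -0.394, 0.1547]
eef_rot: [-0.0, -0.598, 0.801, 0.0]
ft_force: [0.0, -0.2, -0.2]
opening: 0.0796
finger_force: 0.0
```

```bash
python3 - <<'E'
from h import *
c=manip.camera_info("top"); im=manip.snapshot("top")
for z in(.048,.084): print(z,rects("top",im,c,(2,90,50),(16,255,255),z,100,(120,130,400,205)))
ps=pavers("wrist",lo=(3,100,60),amin=1500); print("wrist",ps)
p=min(ps,key=lambda p:abs(p[0]-369)+abs(p[1]+394))
go(p[0]/1e3,p[1]/1e3,.0125,p[4]-90)
E
```

```text
0.048 [[628.6, 91.6, 229.4, 60.6, 93.6], [637.5, -95.7, 108.2, 54.5, 90.3]]
0.084 [[623.7, 88.8, 223.5, 59.0, 93.6], [632.4, -93.7, 105.4, 53.1, 90.3]]
wrist [[366.7, -401.9, 99.9, 53.5, 73.6]]
t 51.8 tcp [ 0.3687 -0.3943  0.1564] closing-yaw 163.5 open 79.6 | d(tool) [  7.7   0.  143.9] roll -0.1 deg -0.002 rad, rows>=4, q6 0.16
```

Call:
{"fn": "move_arm", "kwargs": {"steps": [[1.2,0,30,0,80],[0,0,35,0,80],[0,0,35,0,80],[0,0,25,0,80],[0,0,13,0,80],[0,0,5,0,80],[0,0,0,0,80],[0,0,0,0,40],[0,0,0,0,40],[0,0,0,0,40],[0,0,0,0,40],[0,0,0,0,40],[0,0,0,0,40]]}}

```text
time: 52.87
tool_pos: [0.3691, -0.396, 0.0144]
eef_rot: [0.0, -0.597, 0.802, -0.002]
ft_force: [-0.4, 1.1, 6.6]
opening: 0.0527
finger_force: 67.0
```

Call:
{"fn": "move_arm", "kwargs": {"steps": [[0,0,-10,0,40],[0,0,-25,0,40],[0,0,-35,0,40],[0,0,-40,0,40],[0,0,-40,0,40],[0,0,-30,0,40],[0,0,0,-0.115,40],[0,0,0,-0.115,40],[0,0,0,-0.115,40],[0,0,0,0,40]]}}

```text
time: 53.7
tool_pos: [0.3677, -0.3947, 0.192]
eef_rot: [-0.0, 0.727, -0.687, -0.0]
ft_force: [-0.7, 0.1, -4.0]
opening: 0.0527
finger_force: 65.8
```

```bash
python3 - <<'E'
from h import *
go(.6347,-.031,.13,3.25)
c=manip.camera_info("wrist"); im=manip.snapshot("wrist"); s,_=here()
print(rects("wrist",im,c,(3,100,40),(15,255,255),s["tool_pos"][2]-.014+.036,2000),s["tool_pos"])
E
```

```text
t 53.7 tcp [ 0.3677 -0.3947  0.192 ] closing-yaw -176.7 open 52.7 | d(tool) [-347.8 -287.3   62.3] roll 0.0 deg 0.000 rad, rows>=12, q6 0.51
[[367.9, -402.4, 104.7, 53.0, 93.0]] [ 0.36767997 -0.39485265  0.19182913]
```

Call:
{"fn": "move_arm", "kwargs": {"steps": [[-29,-24,0,0,40],[-29,-24,0,0,40],[-29,-24,0,0,40],[-29,-24,0,0,40],[-29,-24,0,0,40],[-29,-24,0,0,40],[-29,-24,0,0,40],[-29,-24,0,0,40],[-29,-24,0,0,40],[-29,-24,0,0,40],[-29,-24,0,0,40],[-30,-23,0,0,40],[0,0,30,0,40],[0,0,30,0,40],[0,0,30,0,40],[0,0,20,0,40],[0,0,0,0,40],[0,0,0,0,40],[0,0,0,0,40]]}}

```text
time: 55.33
tool_pos: [0.6371, -0.0317, 0.0842]
eef_rot: [-0.001, 0.725, -0.689, 0.001]
ft_force: [0.8, -0.2, -1.9]
opening: 0.0528
finger_force: 65.7
```

```bash
python3 - <<'E'
from h import *
go(.6347,-.0295,.0625,3.25)
c=manip.camera_info("scene"); im=manip.snapshot("scene"); cv2.imwrite("pics/s9.png",im)
h=cv2.cvtColor(im,cv2.COLOR_BGR2HSV); m=cv2.inRange(h,(2,90,50),(16,255,255))
def runs(row):
    x=np.where(m[row,180:360])[0]+180; s=np.split(x,np.where(np.diff(x)>2)[0]+1); return [(int(a[0]),int(a[-1])) for a in s if len(a)>8]
for y,z in((-.03,.095),(.092,.066),(.03,.030),(-.0918,.03),(.152,.03)):
    X=.6316-.0567*(y-.0302)+.027; u,v=proj("scene",[[X,y,z]],c)[0]
    r=int(round(v)); print("row",r,"z",z,[(a,b,round(float(pix_y(a)),1),round(float(pix_y(b+1)),1)) for a,b in runs(r)] if 0 else runs(r))
    # intersect with vertical front face plane: n=(cos,sin) of plank x
    T=np.array(c["pose"]);f=K(c);n=np.array([.9984,.0567,0]);d0=n@np.array([.6316,.0302,0])+.027
    out=[]
    for a,b in runs(r):
        for uu in(a-.0,b+1.):
            d=T[:3,:3]@np.array([(uu-.5-c["cx"])/f,(r-c["cy"])/f,1]); p=T[:3,3]+d*(d0-n@T[:3,3])/(n@d); out.append(round(float(p[1]*1000),1))
    print("   y ends",out, "z",round(float(p[2]*1000)))
E
```

```text
t 55.3 tcp [ 0.6371 -0.0317  0.0842] closing-yaw -177.0 open 52.8 | d(tool) [-2.3  2.3 21.6] roll -0.3 deg -0.005 rad, rows>=1, q6 -0.21
row 223 z 0.095 [(222, 252), (260, 326)]
   y ends [-141.7, -42.5, -19.9, 197.9] z 92
row 229 z 0.066 [(222, 254), (258, 328)]
   y ends [-142.6, -35.3, -25.5, 208.8] z 62
row 236 z 0.03 [(222, 237), (259, 292), (295, 327)]
   y ends [-143.6, -90.8, -21.2, 92.4, 99.2, 210.6] z 26
row 237 z 0.03 [(222, 237), (259, 291), (295, 327)]
   y ends [-143.8, -90.8, -21.0, 89.5, 99.6, 211.3] z 21
row 236 z 0.03 [(222, 237), (259, 292), (295, 327)]
   y ends [-143.6, -90.8, -21.2, 92.4, 99.2, 210.6] z 26
```

Call:
{"fn": "move_arm", "kwargs": {"steps": [[-1.5,1.5,8,-0.005,40],[0,0,6,0,40],[0,0,4,0,40],[0,0,2,0,40],[0,0,0,0,40],[0,0,0,0,40]]}}

```text
time: 55.88
tool_pos: [0.6346, -0.03, 0.0625]
eef_rot: [-0.0, 0.727, -0.686, 0.0]
ft_force: [-2.7, 1.0, 0.4]
opening: 0.0527
finger_force: 66.4
```

```bash
python3 - <<'E'
from h import *
go(.6347,-.0300,.0615,3.25); print(manip.sense()["ft_force"])
E
```

```text
t 55.9 tcp [ 0.6346 -0.03    0.0625] closing-yaw -176.7 open 52.7 | d(tool) [-0.  -0.1  1. ] roll 0.1 deg 0.001 rad, rows>=1, q6 -0.21
[-2.72310454  1.00106857  0.3523883 ]
```

Call:
{"fn": "move_arm", "kwargs": {"steps": [[0,0,0.5,0,60],[0,0,0,0,80],[0,0,0,0,80],[0,0,-20,0,80],[0,0,-35,0,80],[0,0,-40,0,80],[0,0,-40,0,80],[20,0,-20,0,80],[0,0,0,0,80],[0,0,0,0,80]]}}

```text
time: 56.72
tool_pos: [0.6364, -0.0506, 0.2186]
eef_rot: [-0.002, 0.727, -0.687, 0.001]
ft_force: [0.2, 1.0, -1.3]
opening: 0.0803
finger_force: 0.0
```

```bash
python3 - <<'E'
from h import *
c=manip.camera_info("wrist"); im=manip.snapshot("wrist"); cv2.imwrite("pics/w9.png",im)
h=cv2.cvtColor(im,cv2.COLOR_BGR2HSV)
for off in (-.012,.012):
    L=[]
    for t in range(-130,126,2):
        P=np.array([.6316,.0302,.084])+t*.001*np.array([-.0567,.9984,0])+off*np.array([.9984,.0567,0])
        u,v=np.round(proj("wrist",[P],c)[0]).astype(int)
        L.append(f"{t}:{h[v,u,2]}" if 0<=v<384 and 0<=u<512 else f"{t}:-")
    print(" ".join(L))
go(.63,-.03,.2,3.25)
E
```

```text
-130:242 -128:175 -126:176 -124:177 -122:172 -120:153 -118:95 -116:95 -114:123 -112:177 -110:178 -108:174 -106:174 -104:168 -102:173 -100:181 -98:172 -96:176 -94:177 -92:190 -90:244 -88:244 -86:242 -84:240 -82:241 -80:242 -78:243 -76:243 -74:242 -72:241 -70:242 -68:244 -66:243 -64:243 -62:244 -60:244 -58:244 -56:244 -54:244 -52:244 -50:243 -48:243 -46:243 -44:243 -42:244 -40:244 -38:244 -36:244 -34:244 -32:242 -30:243 -28:243 -26:243 -24:242 -22:243 -20:242 -18:243 -16:244 -14:243 -12:243 -10:244 -8:242 -6:167 -4:88 -2:92 0:93 2:92 4:93 6:94 8:165 10:238 12:243 14:242 16:242 18:242 20:241 22:244 24:244 26:243 28:243 30:244 32:245 34:244 36:242 38:240 40:241 42:242 44:243 46:243 48:242 50:242 52:241 54:243 56:243 58:242 60:243 62:244 64:243 66:243 68:243 70:243 72:243 74:242 76:243 78:242 80:243 82:243 84:244 86:244 88:243 90:243 92:243 94:243 96:242 98:243 100:242 102:242 104:241 106:243 108:243 110:242 112:243 114:243 116:241 118:243 120:243 122:242 124:242
-130:244 -128:244 -126:243 -124:237 -122:180 -120:158 -118:94 -116:94 -114:133 -112:213 -110:207 -108:195 -106:197 -104:193 -10
[... 283 characters left out ...]
243 -30:244 -28:244 -26:243 -24:243 -22:243 -20:244 -18:242 -16:243 -14:242 -12:243 -10:244 -8:243 -6:175 -4:97 -2:91 0:94 2:92 4:96 6:97 8:173 10:239 12:243 14:241 16:243 18:243 20:243 22:243 24:243 26:244 28:243 30:243 32:241 34:242 36:244 38:244 40:243 42:243 44:244 46:243 48:243 50:242 52:242 54:242 56:242 58:243 60:244 62:243 64:242 66:243 68:244 70:243 72:243 74:242 76:241 78:242 80:243 82:243 84:243 86:244 88:244 90:243 92:243 94:243 96:243 98:243 100:243 102:243 104:243 106:242 108:241 110:242 112:243 114:243 116:241 118:243 120:243 122:243 124:242
t 56.8 tcp [ 0.6357 -0.0502  0.2165] closing-yaw -176.7 open 79.9 | d(tool) [-20.4   4.6  16.5] roll 0.0 deg 0.001 rad, rows>=1, q6 -0.18
```

Paver ends lie at −6 and +8 mm in plank y (nominal ±6), so the second course fits. I make a final check of the basket, tin and leftovers, then hand in.

```bash
python3 - <<'E'
from h import *
c=manip.camera_info("top"); im=manip.snapshot("top")
print("basket",rects("top",im,c,(50,90,40),(80,255,255),.13,100,(90,130,200,215),9))
print("cap",rects("top",im,c,(0,150,90),(8,255,255),.128,5,(295,160,335,240)), "exp",np.round(proj("top",[[.47,-.28,.128]],c)))
print("loose",rects("top",im,c,(2,90,50),(16,255,255),.036,100,(120,205,400,260)))
print("course x",rects("top",im,c,(2,90,50),(16,255,255),.048,100,(150,130,400,205)))
E
```

```text
basket [[598.1, 353.9, 141.4, 83.3, 87.9]]
cap [[465.7, -280.4, 15.5, 12.7, 134.7]] exp [[320. 210.]]
loose []
course x [[639.6, -111.2, 69.7, 58.4, 90.2], [630.9, 42.4, 189.9, 59.3, 94.7]]
```

```bash
python3 -c "
from station import manip
print(manip.hand_in())"
```

```text
the job is handed in; nothing more can be done
None
```

The job is handed in with no verdict returned: the basket hangs on the red hook, the tin stands upright by the tray wall, and all five pavers are laid in half bond (three below, two above), each within about 3 mm by my camera measurements.

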